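# Lock the V-block in the stand and hold a wrist pin pressed into it

### The job

Set up the wrist pin for measuring: put the loose aluminium V-block down into the pocket of the grey stand so that it sits fully home, then swing the orange locking lever fully shut over its foot. Then lay the steel wrist pin lengthwise in the V, centred over both saddles, and press it down with the fingers so that it bears on both sides of the V with a firm, moderate push of about 15 N; finish while still holding it pressed like that, without letting go. Leave the piston, the connecting rod and the jar where they are.

Things in the scene. Friction and masses are not known exactly. Their poses are not given: they have to be found in the camera images.
- vblock: Loose aluminium V-block, about 0.46 kg, same after a half turn. Origin: centre of underside; x along the V, z up. Foot 96 (x) x 44 (y) x 18 mm. In the middle a spine 20 mm wide (y), z = 18 to 42 mm: grip it here, fingers closing along y in the gap |x| < 22 mm. Two saddles, 44 mm wide, at 22 < |x| < 36 mm, with a 90 degree V open upwards; a bare 12 mm ledge of foot at each end.
- seat_left: The dark steel flank plates of the V on the block's +y side (both saddles), fixed to the block; same origin and axes as the block. The V's bottom line would be at y = 0, z = 40 mm, its top edges are at about z = 58 mm.
- seat_right: The dark steel flank plates of the V on the block's -y side; fixed to the V-block, same origin and axes as the V-block.
- v_axis (a point): Point of the V-block, 61.2 mm above its underside, mid length: where the centre of the pin lies when it is seated on both flanks.
- stand: Grey measuring stand fixed to the bench, 136 (x) x 112 (y) x 24 mm high. Origin: centre of its underside, z up. A rectangular pocket in its middle, 100 (x) x 48 mm (y), chamfered mouth, 14 mm deep, takes the V-block's foot, V along the stand's x, either way round; seated, the foot stands 4 mm proud of the stand's top.
- pocket (a point): Centre of the pocket's floor, 10 mm above the bench; the V-block's origin comes here when it is fully home.
- lever (a joint): Angle (rad) of the orange locking lever about a vertical hinge. 0 = fully shut: bar along the stand's +y, over the ledge at the block's +x end (2 mm above it; it cannot shut over a block that is not home). Grows as it opens, the bar turning clockwise from above towards the stand's +x; stop at 1.55, starts at 1.1 to 1.5. Light friction (about 1 N at the post); stays where it is left.
- lever_post (a point): Top centre of the round upright post at the free end of the lever, 16 mm across, 97 mm from the hinge axis, top 72 mm above the bench, standing 32 mm above the bar's top (z = 40 mm). Hold or push the post to swing the lever.
- lever_hinge (a point): Point on the lever's vertical hinge axis, at the stand's x = +44, y = -42 mm, 35 mm above the bench.
- pin: Loose polished steel wrist pin, a cylinder 30 mm across and 90 mm long with dark bore ends, about 0.3 kg. Origin: its centre; x along its length (y and z turn as it rolls). It starts lying level in the blue cradle, its centre 27 mm above the bench.
- pin_rest: Blue plastic cradle fixed to the bench, 82 (x) x 60 (y) mm: two cross bars (25 < |x| < 41 mm) 12 mm high with 6 mm ribs, joined by a low strip 16 mm wide and 8 mm high; the pin lies along its x; fingers fit down beside the pin's middle between the bars. Origin: centre of its underside.
- piston: Bystander: aluminium piston 86 mm across, 74 mm high, standing on its skirt. Origin: centre of its underside.
- conrod: Bystander: dark steel connecting rod lying flat, about 180 mm long, 18 mm thick. Origin: its middle, on the underside.
- tin: Bystander: white jar with a green lid, 60 mm across, 75 mm high. Origin: centre of its underside.
Not all that is in view belongs to the job. There is more than one size of the pin; the one meant has the size given above.

How it is judged:
By the outcome, as a careful person would: the job done as asked, in the order asked, and still so for the second after the job is handed in, while the arm keeps its last pose, push and grip.
It also fails if it takes over 72 s, if anything falls off the work surface, if the arm or the gripper's body presses on something with over 40 N, if the wrist force passes 120 N, or if a joint passes its speed limit or range.

### The arm

A 6-joint arm with a two-finger parallel gripper is mounted at the origin on the work surface. World frame = base frame: x ahead of the robot, y to its left, z up, the work surface at z = 0. Lengths are in mm, angles in rad, forces in N, time in s.
With the tool pointing down it reaches from about 250 to 850 mm from the base axis. Payload 12.5 kg.
Tool frame: the origin (TCP) lies midway between the tips of the shut fingers; the grasp point (between the pads) lies 19 mm behind it (bot.tcp_to_grasp is the distance from the TCP to the grasp point, in mm); z points along the fingers, y is the direction in which the jaws open and shut (so a half turn about z gives the same grasp; the last joint's range is limited). The gripper opens to 93 mm and grips with 3 to 60 N. Pads are 15 mm wide; open, the fingers measure 128 mm over their backs; the gripper's body (75 mm by 188 mm) begins 65 mm behind the grasp point.
Start: joints at [1.043, 0.351, 1.652, -0, 1.139, -0.085], TCP at [235.627, 496.955, 218.633] pointing down, gripper open.
Joint ranges: [-2.75, 2.75], [-0.79, 2.1], [0.01, 2.65], [-1.57, 4.71], [0.07, 3.14], [-2.87, 2.87]. Speed limits (rad/s): [2.22, 2.22, 2.79, 3.14, 3.14, 3.14].

### API

Orientations are given as a rotation vector (axis times angle).
In Python, from workcell import monitor, imaging, finish_job, bot gives the robot as it stands.
- The arm moves only by the tool drive_tool, never from a script. Its argument "motion" is a list of rows, each an object of numbers: "dx", "dy", "dz": the shift along the tool's x, y, z in mm; "ax", "ay", "az": the turn, a rotation vector about the tool's x, y, z in units of 6 degrees (1.0 is 6 degrees); "grip": the gripper command: -1 is shut, 1 is fully open, values between are in proportion. In form: [{"dx": .., "dy": .., "dz": .., "ax": .., "ay": .., "az": .., "grip": ..}, ...]. A call has 1 to 12 rows; each row is the pose to reach, as a shift and turn from the pose commanded when the call began, along the tool's axes at that moment; what a row does not reach only later rows make up. A row lasts 1/12 s, in which the tool goes at most 41.7 mm and 7.16 degrees, less where a joint would pass 70% of its speed; a pose out of reach is approached as far as the arm can. A call with a gripper value outside its range is refused whole. The fingers move at their own pace and stop on an object; "squeeze" is the grip in N (left out, the last holds). Time passes only in rows, so rows that repeat a pose let the fingers close. It gives the time, the measured TCP pose, the force and the opening at its end, in the units of the state.
- monitor.get_obs(): the state, without advancing time (a new reading comes with each control period).
- imaging.get_image(name): name is "side" or "top"; returns the picture (384x512x3 uint8, red, green, blue); there is no depth.
- imaging.camera_model(name): a dict with "camera_matrix" (3x3 intrinsics, pixels), "pose" (4x4, takes a point from camera to world coordinates). Camera axes: x right, y up, looking along -z (the intrinsics and any distortion apply to the point x, -y, -z); pixel columns grow to the right and rows downward; lengths in mm; the calibration is good to about 2 mm. A picture is of the moment at which its call begins. camera_model takes no time and is no camera call.
- finish_job(): hands the job in, once; it reports no verdict.
The state is a dict: "time": time; "q": joint angles; "qvel": joint speeds; "effort": joint torques, N m; "eef_pos": TCP position; "orientation": TCP orientation; "ft_force": force on the tool from outside, world axes, zero at the start; "torque": the same for the moment, N m; "gripper_width": finger opening in mm.
Only numpy, scipy, OpenCV 4.12 (cv2) and the standard library are available. Lean on these libraries where they do the work, as an engineer would, in place of code of your own. Each camera call takes 0.05 s, during which the arm holds its last target.

## Working session

There is one attempt and no reset: what is moved stays moved. The work goes in short steps, Python scripts to look and compute and a tool call to move; the robot and the scene stay as the last step left them, time stands still between calls to the robot, and variables do not carry over. Pictures are saved under pics/ and viewed, and the job is handed in when it is done.

Besides the shell and the picture viewer there is one more tool, called after ">>>" by a JSON object that holds its "op" and its "data", one argument or row to a line. drive_tool: Moves the arm, as the interface text tells. Its arguments: {"type":"object","properties":{"motion":{"type":"array","items":{"type":"object","properties":{"dx":{"type":"number"},"dy":{"type":"number"},"dz":{"type":"number"},"ax":{"type":"number"},"ay":{"type":"number"},"az":{"type":"number"},"grip":{"type":"number"}}}},"squeeze":{"type":"number"}},"required":["motion"]}

```bash
ls; mkdir -p pics; python3 - <<'E'
from workcell import monitor, imaging, bot
import cv2,numpy as np
for n in("top","side"):
    im=imaging.get_image(n); cv2.imwrite(f"pics/{n}0.png",im[:,:,::-1]); m=imaging.camera_model(n); print(n,m)
o=monitor.get_obs(); print(o, bot.tcp_to_grasp)
E
```

```text
pics
top {'camera_matrix': array([[454.84838808,   0.        , 258.32084942],
       [  0.        , 454.84838808, 191.03421107],
       [  0.        ,   0.        ,   1.        ]]), 'pose': array([[ 8.56445311e-03,  9.92641347e-01, -1.20788273e-01,
         4.53371143e+02],
       [-9.99913865e-01,  9.70270704e-03,  8.83854656e-03,
        -7.08304599e+01],
       [ 9.94547999e-03,  1.20702172e-01,  9.92638944e-01,
         1.15432176e+03],
       [ 0.00000000e+00,  0.00000000e+00,  0.00000000e+00,
         1.00000000e+00]])}
side {'camera_matrix': array([[360.79534444,   0.        , 258.22046474],
       [  0.        , 360.79534444, 193.03628446],
       [  0.        ,   0.        ,   1.        ]]), 'pose': array([[ 9.67089832e-01,  1.68325948e-01, -1.90797357e-01,
         3.85179303e+02],
       [-2.53763844e-01,  6.92544758e-01, -6.75267110e-01,
        -6.88534995e+02],
       [ 1.84707329e-02,  7.01461426e-01,  7.12468034e-01,
         7.37996682e+02],
       [ 0.00000000e+00,  0.00000000e+00,  0.00000000e+00,
         1.00000000e+00]])}
{'time': 0.1, 'q': array([ 1.04343184e+00,  3.51201009e-01,  1.65232603e+00, -8.69023611e-06,
        1.13911018e+00, -8.46028252e-02]), 'qvel': array([ 0.00122826, -0.00155724, -0.00255175, -0.00020659, -0.000238  ,
       -0.00205859]), 'effort': array([ 1.38072777e-03, -4.98027170e+01, -2.85705972e+01,  6.99914061e-02,
        2.38859706e-02, -1.20465888e-04]), 'eef_pos': array([235.46965492, 496.71517617, 218.15799811]), 'orientation': array([-6.89748275e-01, -3.06462389e+00,  1.56816662e-03]), 'ft_force': array([-0.49716887,  0.20393685, -0.25210617]), 'torque': array([ 0.06467597,  0.00191783, -0.00558569]), 'gripper_width': 93.09007234574989} 18.8
```

View pics/top0.png

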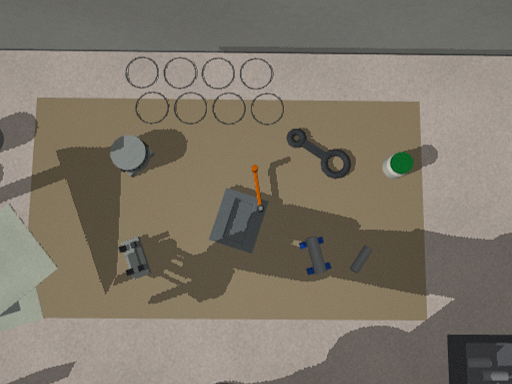

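View pics/side0.png

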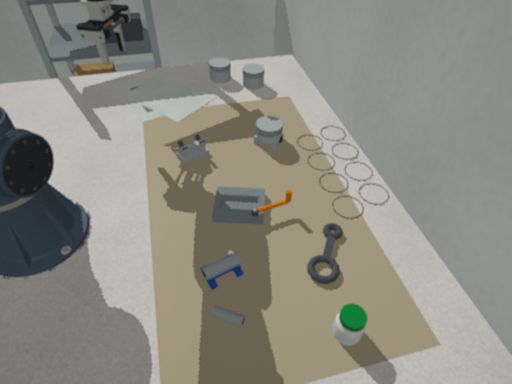

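```bash
cat > h.py <<'E'
import numpy as np,cv2
from workcell import monitor, imaging
def proj(n,P):
    m=imaging.camera_model(n);T=np.linalg.inv(m["pose"]);P=np.atleast_2d(P)
    c=P@T[:3,:3].T+T[:3,3];c=c*[1,-1,-1];p=c@m["camera_matrix"].T
    return p[:,:2]/p[:,2:]
def unproj(n,u,v,z):
    m=imaging.camera_model(n);K=m["camera_matrix"];T=m["pose"]
    d=np.linalg.inv(K)@[u,v,1];d=T[:3,:3]@(d*[1,-1,-1]);t=(z-T[2,3])/d[2];return T[:3,3]+t*d
def crop(src,out,x0,y0,w,h,s):
    im=cv2.imread(src)[y0:y0+h,x0:x0+w];cv2.imwrite(out,cv2.resize(im,None,fx=s,fy=s,interpolation=cv2.INTER_CUBIC))
E
python3 - <<'E'
from h import *
T="pics/top0.png";S="pics/side0.png"
crop(T,"pics/tv.png",94,222,80,70,8);crop(T,"pics/ts.png",200,155,90,105,5);crop(T,"pics/tp.png",290,225,95,60,8)
crop(S,"pics/sv.png",160,120,80,60,8);crop(S,"pics/ss.png",200,170,110,70,7);crop(S,"pics/sp.png",190,240,80,95,6)
a=[cv2.imread(f"pics/{k}.png") for k in("tv","ts","tp","sv","ss","sp")]
E
```

```text
(no output)
```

View pics/tv.png

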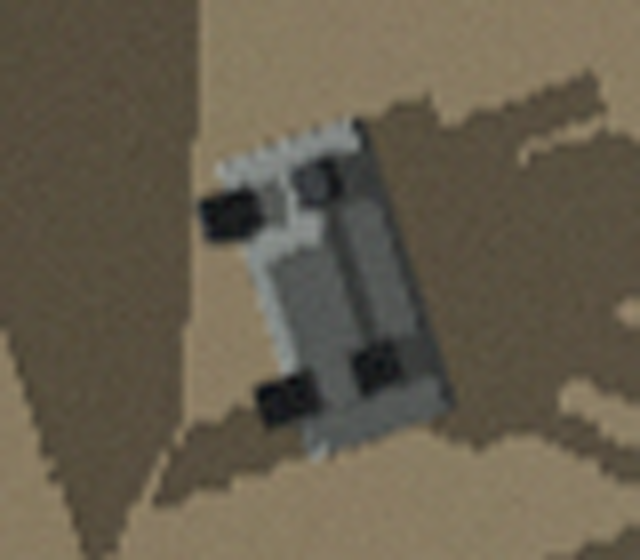

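View pics/ts.png

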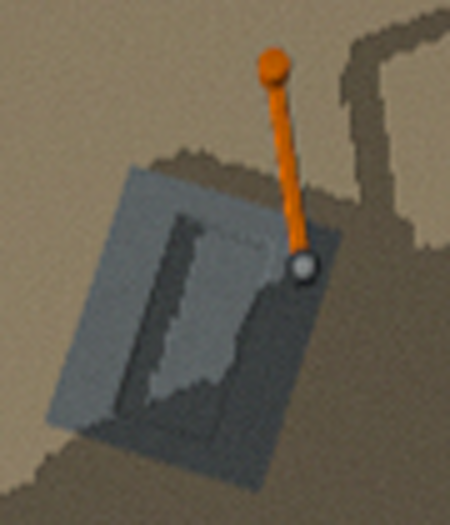

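View pics/tp.png

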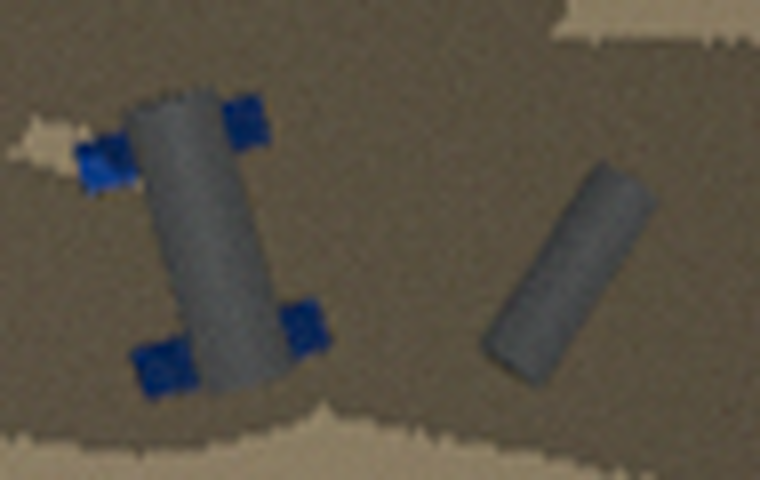

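View pics/sv.png

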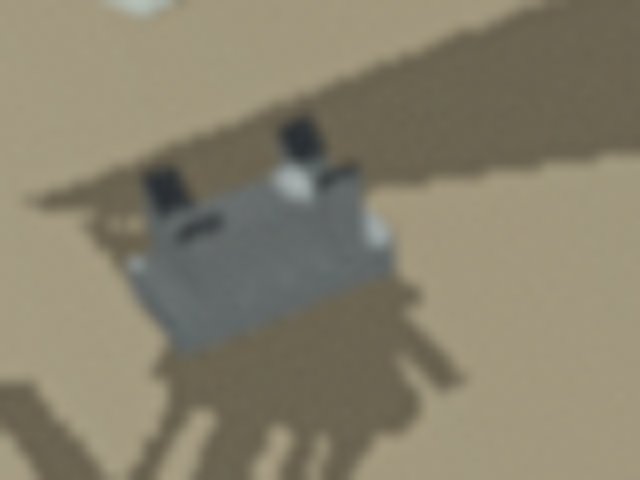

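View pics/ss.png

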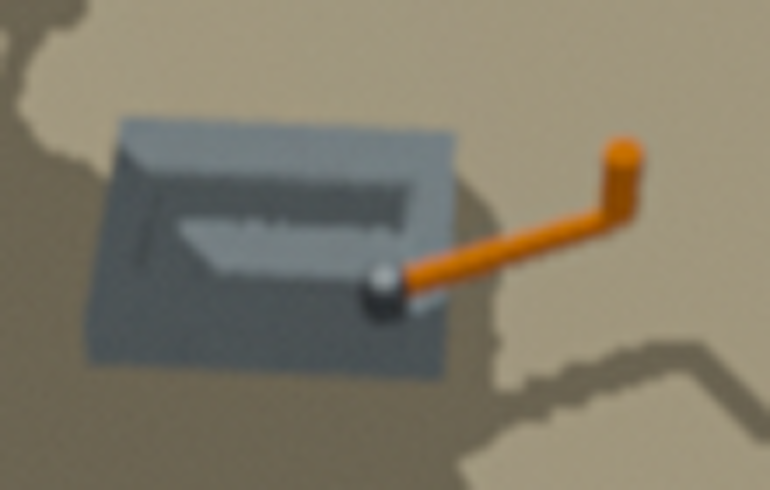

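View pics/sp.png

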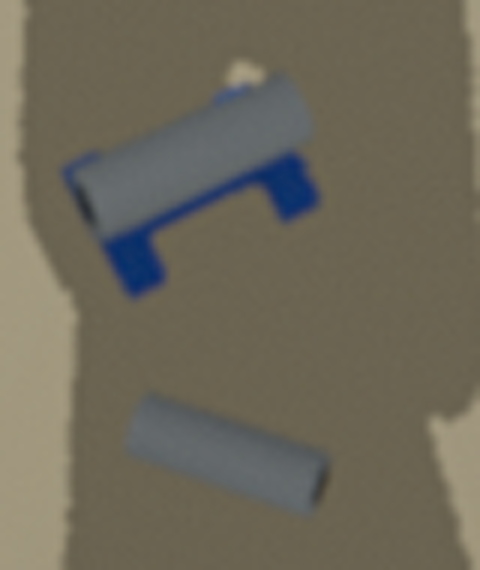

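```bash
cat > fit.py <<'E'
from h import *
from scipy.optimize import least_squares
def W(p,P):
    c,s=np.cos(p[2]),np.sin(p[2]);P=np.atleast_2d(np.array(P,float))
    return np.c_[p[0]+c*P[:,0]-s*P[:,1],p[1]+s*P[:,0]+c*P[:,1],P[:,2]]
O={"tv":("top",94,222,8),"ts":("top",200,155,5),"tp":("top",290,225,8),"sv":("side",160,120,8),"ss":("side",200,170,7),"sp":("side",190,240,6)}
def px(k,uv):
    n,a,b,s=O[k];return np.array([a,b])+(np.array(uv,float)+.5)/s-.5
def fit(picks,p0):
    def r(p):
        return np.concatenate([(proj(O[k][0],W(p,P))-px(k,uv)).ravel() for k,P,uv in picks])
    s=least_squares(r,p0);print(s.x.round(3),"\n",s.fun.reshape(-1,2).round(2).tolist());return s.x
def draw(k,p,segs,out):
    n,a,b,s=O[k];im=cv2.imread(f"pics/{k}.png")
    for A,B in segs:
        q=(proj(n,W(p,[A,B]))+.5-[a,b])*s-.5
        cv2.line(im,*[tuple(int(v) for v in x.round()) for x in q],(0,0,255),1,cv2.LINE_AA)
    cv2.imwrite(out,im)
def box(x0,x1,y0,y1,z0,z1):
    C=[(x,y,z) for x in(x0,x1) for y in(y0,y1) for z in(z0,z1)]
    return [(A,B) for i,A in enumerate(C) for B in C[i+1:] if sum(u!=v for u,v in zip(A,B))==1]
E
cat > f1.py <<'E'
from fit import *
st=fit([("ts",[(68,56,24)],(133,167)),("ts",[(68,-56,24)],(342,236)),("ts",[(-68,-56,24)],(260,491)),("ts",[(-68,56,24)],(45,422)),
 ("ss",[(-68,56,24)],(122,118)),("ss",[(68,56,24)],(456,132)),("ss",[(-68,-56,0)],(88,362)),("ss",[(68,-56,0)],(443,378))],[390,0,-.3])
vb=fit([("tv",[(48,-22,0)],(360,118)),("tv",[(-48,-22,0)],(455,410)),("tv",[(-48,22,18)],(318,460)),
 ("sv",[(-48,-22,0)],(183,352)),("sv",[(48,-22,0)],(392,278))],[300,240,.3])
pn=fit([("tp",[(45,0,27)],(170,102)),("tp",[(-45,0,27)],(245,381)),("sp",[(-45,0,27)],(92,208)),("sp",[(45,0,27)],(300,112))],[310,-170,.3])
np.savez("p.npz",st=st,vb=vb,pn=pn)
S=box(-68,68,-56,56,0,24)+box(-50,50,-24,24,10,24)
V=box(-48,48,-22,22,0,18)+box(-22,22,-10,10,18,42)+box(22,36,-22,22,18,58)+box(-36,-22,-22,22,18,58)
t=np.linspace(0,2*np.pi,25)
P=[((x,15*np.cos(a),27+15*np.sin(a)),(x,15*np.cos(b),27+15*np.sin(b))) for x in(-45,45) for a,b in zip(t,t[1:])]
P+=[((-45,15*np.cos(a),27+15*np.sin(a)),(45,15*np.cos(a),27+15*np.sin(a))) for a in t[::3]]
P+=box(25,41,-30,30,0,12)+box(-41,-25,-30,30,0,12)
for k,p,s in(("ts",st,S),("ss",st,S),("tv",vb,V),("sv",vb,V),("tp",pn,P),("sp",pn,P)): draw(k,p,s,f"pics/o_{k}.png")
ims=[cv2.resize(cv2.imread(f"pics/o_{k}.png"),(390,290)) for k in("ts","ss","tv","sv")]
cv2.imwrite("pics/oA.png",np.vstack([np.hstack(ims[:2]),np.hstack(ims[2:])]))
ims=[cv2.resize(cv2.imread(f"pics/o_{k}.png"),(390,400)) for k in("tp","sp")]
cv2.imwrite("pics/oB.png",np.hstack(ims))
E
python3 f1.py
```

```text
[ 5.17655e+02 -3.18200e+01 -3.06000e-01] 
 [[-0.6, -0.63], [0.16, -0.63], [-0.37, 0.65], [-0.49, 0.3], [-0.2, -0.25], [0.23, 0.05], [-0.24, 0.84], [0.28, 1.11]]
[4.22863e+02 2.22778e+02 3.66000e-01] 
 [[0.08, 0.17], [0.56, -0.14], [-0.99, 0.42], [-0.07, 1.2], [0.78, -0.7]]
[ 4.35260e+02 -2.23061e+02  2.63000e-01] 
 [[-0.04, -0.82], [0.32, 0.08], [-0.7, 0.03], [-0.01, -0.21]]
```

View pics/oA.png

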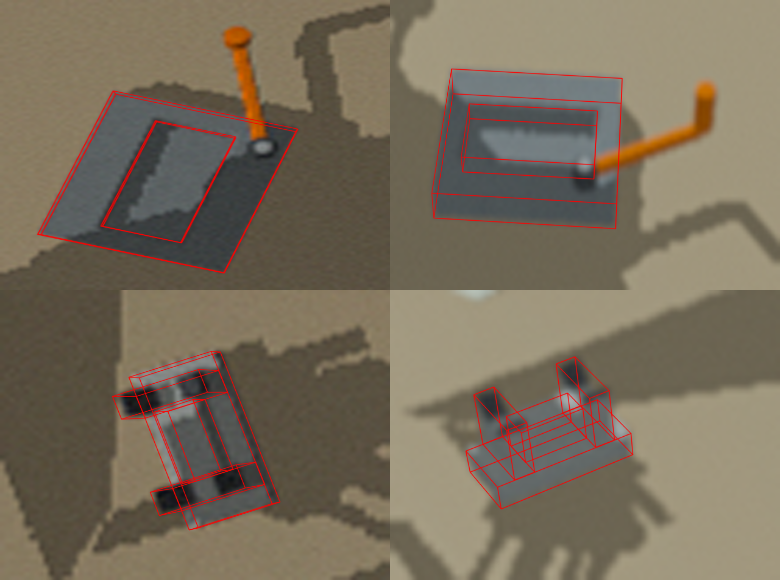

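View pics/oB.png

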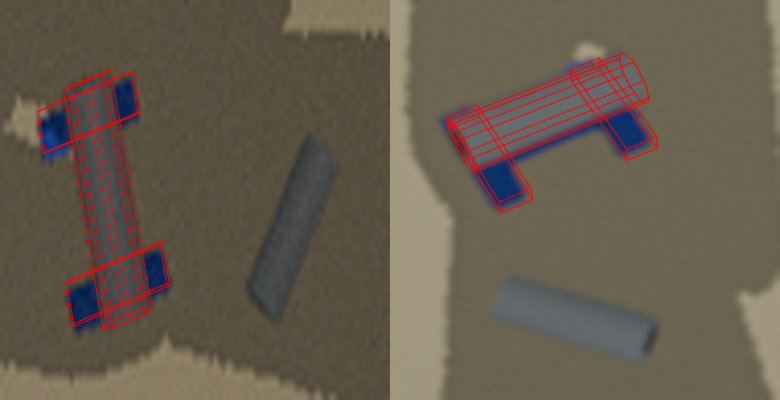

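```bash
cat > sil.py <<'E'
from fit import *
from scipy.optimize import minimize
def bx(x0,x1,y0,y1,z0,z1): return [(x,y,z) for x in(x0,x1) for y in(y0,y1) for z in(z0,z1)]
def pr(x0,x1,yz): return [(x,y,z) for x in(x0,x1) for y,z in yz]
VB=[bx(-48,48,-22,22,0,18),bx(-22,22,-10,10,18,42)]+[pr(a,b,[(0,18),(s*22,18),(s*22,58),(s*18,58),(0,40)]) for a,b in((22,36),(-36,-22)) for s in(1,-1)]
ST=[bx(-68,68,-56,56,0,24)]
t=np.linspace(0,2*np.pi,33)
cyl=lambda z,r=15,L=45:[pr(-L,L,[(r*np.cos(a),z+r*np.sin(a)) for a in t])]
CR=[bx(25,41,-30,30,0,12),bx(-41,-25,-30,30,0,12),bx(-41,41,-8,8,0,8)]
SS=6
def render(n,p,parts,win):
    x0,y0,w,h=win;m=np.zeros((h*SS,w*SS),np.uint8)
    for P in parts:
        q=((proj(n,W(p,P))-[x0,y0]+.5)*SS-.5).astype(np.float32)
        cv2.fillConvexPoly(m,np.round(cv2.convexHull(q)*16).astype(np.int32),255,shift=4)
    return cv2.resize(m,(w,h),interpolation=cv2.INTER_AREA)/255.
def mask(f,win,lo=4,hi=16):
    x0,y0,w,h=win;im=cv2.imread(f)[y0:y0+h,x0:x0+w].astype(float);d=im[:,:,2]-im[:,:,0]
    d=cv2.GaussianBlur(d,(0,0),.6)
    # ratio, brightness independent
    r=d/(im.sum(2)/3+1); return np.clip((.20-r)/.14,0,1),r
def sfit(p0,parts,wins,tag,files=("pics/top0.png","pics/side0.png"),views=("top","side")):
    M={n:mask(f,wins[n])[0] for n,f in zip(("top","side"),files)}
    def c(p,vs): return sum(np.abs(cv2.GaussianBlur(render(n,p,parts,wins[n]),(0,0),.6)-M[n]).sum() for n in vs)
    res={}
    for vs in(views,("top",),("side",)):
        if not set(vs)<=set(views): continue
        f=lambda q:c(np.array(p0)+np.array(q)*[1,1,.01],vs)
        s=minimize(f,[0,0,0],method="Nelder-Mead",options=dict(initial_simplex=[[0,0,0],[4,0,0],[0,4,0],[0,0,4]],xatol=.02,fatol=.05,maxiter=300))
        p=np.array(p0)+s.x*[1,1,.01];res[vs]=p;print(tag,vs,p.round(3),round(s.fun,1))
    return res[views]
E
cat > f2.py <<'E'
from sil import *
d=np.load("p.npz")
w={"vb":{"top":(110,230,50,55),"side":(172,126,42,42)},"st":{"top":(205,182,68,75),"side":(208,182,64,48)},"pn":{"top":(296,230,38,50),"side":(198,248,48,42)}}
for k in w:
    for n in("top","side"):
        m=mask(f"pics/{n}0.png",w[k][n])[0];cv2.imwrite(f"pics/m_{k}_{n}.png",cv2.resize((m*255).astype(np.uint8),(260,260)))
cv2.imwrite("pics/mm.png",np.vstack([np.hstack([cv2.imread(f"pics/m_{k}_{n}.png") for k in w]) for n in("top","side")]))
vb=sfit(d["vb"],VB,w["vb"],"vb");st=sfit(d["st"],ST,w["st"],"st");pn=sfit(d["pn"],cyl(27)+CR,w["pn"],"pn")
np.savez("p2.npz",st=st,vb=vb,pn=pn)
E
time python3 f2.py
```

```text
vb ('top', 'side') [4.23256e+02 2.22927e+02 3.57000e-01] 122.6
vb ('top',) [4.23635e+02 2.22557e+02 3.56000e-01] 71.3
vb ('side',) [4.23331e+02 2.24071e+02 3.52000e-01] 45.4
st ('top', 'side') [ 5.18049e+02 -3.13220e+01 -3.09000e-01] 230.6
st ('top',) [ 5.18118e+02 -3.24870e+01 -3.08000e-01] 110.4
st ('side',) [ 5.17854e+02 -3.01110e+01 -3.04000e-01] 87.7Traceback (most recent call last):
  File "f2.py", line 8, in <module>
    vb=sfit(d["vb"],VB,w["vb"],"vb");st=sfit(d["st"],ST,w["st"],"st");pn=sfit(d["pn"],cyl(27)+CR,w["pn"],"pn")
                                                                         ~~~~^^^^^^^^^^^^^^^^^^^^^^^^^^^^^^^^^
  File "sil.py", line 29, in sfit
    s=minimize(f,[0,0,0],method="Nelder-Mead",options=dict(initial_simplex=[[0,0,0],[4,0,0],[0,4,0],[0,0,4]],xatol=.02,fatol=.05,maxiter=300))
    res = _minimize_neldermead(fun, x0, args, callback, bounds=bounds,
                               **options)
    fxcc = func(xcc)
    fx = function(np.copy(x), *(wrapper_args + args))
  File "sil.py", line 28, in <lambda>
    f=lambda q:c(np.array(p0)+np.array(q)*[1,1,
[... 175 characters left out ...]
0,0),.6)-M[n]).sum() for n in vs)
                        ~~~^^^^^^^^^^^^^^^^^^^^^^^^^^^^^^^^^^^^^^^^^^^^^^^^^^^^^^^^^^^^^^^^^^^^^^^^^^^^^^^^^^^^^
  File "sil.py", line 24, in <genexpr>
    def c(p,vs): return sum(np.abs(cv2.GaussianBlur(render(n,p,parts,wins[n]),(0,0),.6)-M[n]).sum() for n in vs)
                                                    ~~~~~~^^^^^^^^^^^^^^^^^^^
  File "sil.py", line 14, in render
    q=((proj(n,W(p,P))-[x0,y0]+.5)*SS-.5).astype(np.float32)
        ~~~~^^^^^^^^^^
  File "h.py", line 4, in proj
    m=imaging.camera_model(n);T=np.linalg.inv(m["pose"]);P=np.atleast_2d(P)
ValueError: time passes only in moves, steps and waits

real	0m9.262s
user	0m4.999s
sys	0m0.935s
```

View pics/mm.png

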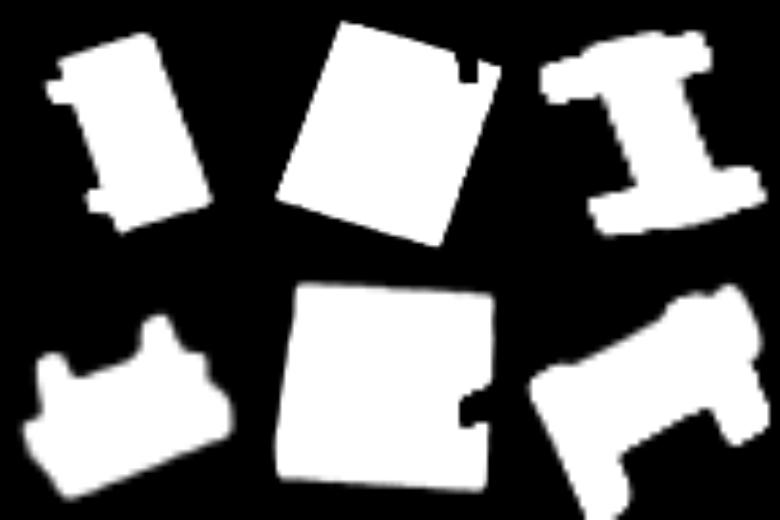

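```bash
python3 - <<'E'
import pickle
from workcell import imaging
pickle.dump({n:imaging.camera_model(n) for n in("top","side")},open("cam.pkl","wb"))
E
sed -i 's/imaging.camera_model(n)/CAM[n]/; s/^from workcell.*/from workcell import monitor, imaging\nimport pickle;CAM=pickle.load(open("cam.pkl","rb"))/' h.py
sed -i 's/(198,248,48,42)/(196,246,52,50)/' f2.py
python3 f2.py; cat >>h.py <<'E'
from scipy.spatial.transform import Rotation as Rn
def state(q=1):
    o=monitor.get_obs();R=Rn.from_rotvec(o["orientation"]).as_matrix()
    print("t",round(o["time"],2),"tcp",o["eef_pos"].round(1),"F",o["ft_force"].round(1),"M",o["torque"].round(2),"w",round(o["gripper_width"],1),"yaw_y",np.degrees(np.arctan2(R[1,1],R[0,1])).round(2),"z",R[:,2].round(3),"q",o["q"].round(2));return o,R
E
python3 - <<'E'
from sil import *
d=np.load("p2.npz")
for k in d: print(k,d[k])
o,R=state();print(R.round(3))
E
```

```text
vb ('top', 'side') [4.23256e+02 2.22927e+02 3.57000e-01] 122.6
vb ('top',) [4.23635e+02 2.22557e+02 3.56000e-01] 71.3
vb ('side',) [4.23331e+02 2.24071e+02 3.52000e-01] 45.4
st ('top', 'side') [ 5.18049e+02 -3.13220e+01 -3.09000e-01] 230.6
st ('top',) [ 5.18118e+02 -3.24870e+01 -3.08000e-01] 110.4
st ('side',) [ 5.17854e+02 -3.01110e+01 -3.04000e-01] 87.7
pn ('top', 'side') [ 4.33331e+02 -2.22328e+02  2.78000e-01] 173.4
pn ('top',) [ 4.33483e+02 -2.23133e+02  2.76000e-01] 83.8
pn ('side',) [ 4.33103e+02 -2.21966e+02  2.71000e-01] 82.6
st [ 5.18048999e+02 -3.13215215e+01 -3.08590963e-01]
vb [4.23255973e+02 2.22926914e+02 3.57273894e-01]
pn [ 4.33331296e+02 -2.22328175e+02  2.77524400e-01]
t 0.1 tcp [235.5 496.7 218.2] F [-0.5  0.2 -0.3] M [ 0.06  0.   -0.01] w 93.1 yaw_y 64.63 z [-0.001 -0.001 -1.   ] q [ 1.04  0.35  1.65 -0.    1.14 -0.08]
[[-0.904  0.428 -0.001]
 [ 0.428  0.904 -0.001]
 [ 0.    -0.001 -1.   ]]
```

```bash
cat >>h.py <<'E'
def go(x,y,z,jaw):
    o,R=state();d=R.T@(np.array([x,y,z])-o["eef_pos"])
    cur=np.degrees(np.arctan2(R[1,1],R[0,1]));a=(jaw-cur+90)%180-90
    print("dx,dy,dz",d.round(2),"az",round(-a/6,3),"(deg",round(a,2),") R",R.round(3).tolist())
E
python3 - <<'E'
from sil import *
d=np.load("p2.npz")
go(423.3,223.1,130,90+np.degrees(d["vb"][2]))
st=d["st"]
hx=W(st,[(44,-42,72)])[0];post=unproj("top",*px("ts",(274,66)),72);print(hx,post,np.hypot(*(post-hx)[:2]))
ps=unproj("side",*px("ss",(624,150)),72);print(ps)
for p in(post,ps):
    v=p-hx;a=np.arctan2(v[1],v[0]);print("lever",st[2]+np.pi/2-a)
E
```

```text
t 0.1 tcp [235.5 496.7 218.2] F [-0.5  0.2 -0.3] M [ 0.06  0.   -0.01] w 93.1 yaw_y 64.63 z [-0.001 -0.001 -1.   ] q [ 1.04  0.35  1.65 -0.    1.14 -0.08]
dx,dy,dz [-286.95 -166.67   88.31] az -7.64 (deg 45.84 ) R [[-0.904, 0.428, -0.001], [0.428, 0.904, -0.001], [0.0, -0.001, -1.0]]
[547.21445562 -84.70106929  72.        ] [641.43018941 -70.52716367  72.        ] 95.2759365949544
[642.82141095 -68.90706518  72.        ]
lever 1.1128841849875528
lever 1.0984867486716177
```

>>> {"op": "drive_tool", "data": {
  "motion": [
    {"dx":-287,"dy":-166.7,"dz":88,"az":-7.64,"grip":1},
    {"dx":-287,"dy":-166.7,"dz":88,"az":-7.64,"grip":1},
    {"dx":-287,"dy":-166.7,"dz":88,"az":-7.64,"grip":1},
    {"dx":-287,"dy":-166.7,"dz":88,"az":-7.64,"grip":1},
    {"dx":-287,"dy":-166.7,"dz":88,"az":-7.64,"grip":1},
    {"dx":-287,"dy":-166.7,"dz":88,"az":-7.64,"grip":1},
    {"dx":-287,"dy":-166.7,"dz":88,"az":-7.64,"grip":1},
    {"dx":-287,"dy":-166.7,"dz":88,"az":-7.64,"grip":1},
    {"dx":-287,"dy":-166.7,"dz":88,"az":-7.64,"grip":1},
    {"dx":-287,"dy":-166.7,"dz":88,"az":-7.64,"grip":1},
    {"dx":-287,"dy":-166.7,"dz":88,"az":-7.64,"grip":1},
    {"dx":-287,"dy":-166.7,"dz":88,"az":-7.64,"grip":1}
  ]
}}

```text
$.motion[0]: bad value
```

```bash
python3 - <<'E'
from sil import *
im=imaging.get_image("top");cv2.imwrite("pics/top1.png",im[:,:,::-1]);im=imaging.get_image("side");cv2.imwrite("pics/side1.png",im[:,:,::-1])
crop("pics/top1.png","pics/a.png",80,180,130,110,3);crop("pics/side1.png","pics/b.png",130,50,130,110,3)
cv2.imwrite("pics/ab.png",np.hstack([cv2.imread("pics/a.png"),cv2.imread("pics/b.png")]))
go(423.3,223.1,21,110.47)
E
```

```text
t 0.2 tcp [235.5 496.8 218.3] F [-0.3  0.6 -0.6] M [-0.02 -0.04 -0.02] w 93.1 yaw_y 64.63 z [-0.    -0.001 -1.   ] q [ 1.04  0.35  1.65 -0.    1.14 -0.08]
dx,dy,dz [-286.93 -166.7   197.4 ] az -7.64 (deg 45.84 ) R [[-0.904, 0.428, -0.0], [0.428, 0.904, -0.001], [0.0, -0.001, -1.0]]
```

View pics/ab.png

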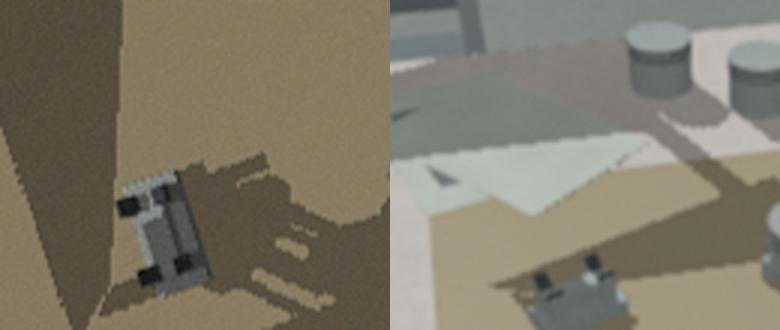

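The call was refused (probably a per-row limit), so I'll ramp the rows instead.

>>> {"op": "drive_tool", "data": {
  "motion": [
    {"dx":-29,"dy":-17,"dz":9,"az":-0.7,"grip":1},
    {"dx":-58,"dy":-34,"dz":18,"az":-1.4,"grip":1},
    {"dx":-87,"dy":-51,"dz":27,"az":-2.1,"grip":1},
    {"dx":-116,"dy":-68,"dz":36,"az":-2.8,"grip":1},
    {"dx":-145,"dy":-84,"dz":45,"az":-3.5,"grip":1},
    {"dx":-174,"dy":-101,"dz":54,"az":-4.2,"grip":1},
    {"dx":-203,"dy":-118,"dz":63,"az":-4.9,"grip":1},
    {"dx":-232,"dy":-135,"dz":72,"az":-5.6,"grip":1},
    {"dx":-261,"dy":-152,"dz":81,"az":-6.3,"grip":1},
    {"dx":-287,"dy":-166.7,"dz":88,"az":-7.0,"grip":1},
    {"dx":-287,"dy":-166.7,"dz":88,"az":-7.64,"grip":1},
    {"dx":-287,"dy":-166.7,"dz":88,"az":-7.64,"grip":1}
  ]
}}

```text
$.motion[0]: bad value
```

```bash
python3 - <<'E'
from sil import *
im=imaging.get_image("top");cv2.imwrite("pics/top1.png",im[:,:,::-1]);im=imaging.get_image("side");cv2.imwrite("pics/side1.png",im[:,:,::-1])
crop("pics/top1.png","pics/a.png",80,180,130,110,3);crop("pics/side1.png","pics/b.png",130,50,130,110,3)
cv2.imwrite("pics/ab.png",np.hstack([cv2.imread("pics/a.png"),cv2.imread("pics/b.png")]))
go(423.3,223.1,21,110.47)
E
```

```text
t 0.3 tcp [235.6 496.9 218.5] F [ 1.  -0.7 -0.3] M [-0.02 -0.01 -0.01] w 93.0 yaw_y 64.63 z [-0. -0. -1.] q [ 1.04  0.35  1.65 -0.    1.14 -0.08]
dx,dy,dz [-286.92 -166.84  197.53] az -7.64 (deg 45.84 ) R [[-0.904, 0.428, -0.0], [0.428, 0.904, -0.0], [0.0, -0.0, -1.0]]
```

View pics/ab.png

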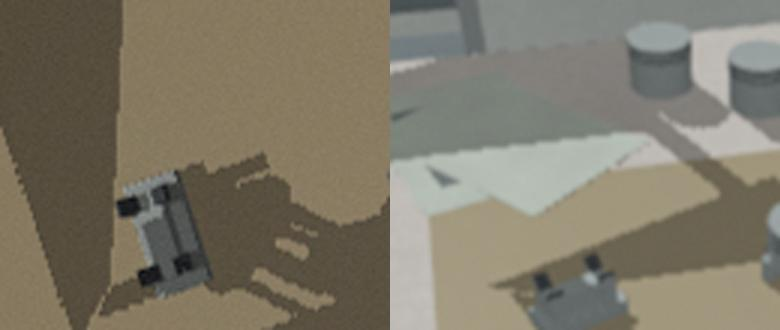

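>>> {"op": "drive_tool", "data": {
  "motion": [
    {"dx":-29,"dy":-17,"dz":9,"ax":0,"ay":0,"az":-0.7,"grip":1}
  ]
}}

```text
time: 0.38
eef_pos: [253.5, 472.0, 210.7]
orientation: [0.575, 3.088, 0.006]
ft_force: [0.5, -1.3, 0.4]
gripper_width: 93.2
```

```bash
python3 - <<'E'
from sil import *
go(423.3,223.1,130,110.47)
E
```

```text
t 0.38 tcp [253.5 472.  210.7] F [ 0.5 -1.3  0.4] M [ 0.04 -0.06 -0.01] w 93.2 yaw_y 68.9 z [ 0.001  0.003 -1.   ] q [ 0.99  0.33  1.7   0.    1.11 -0.21]
dx,dy,dz [-248.05 -171.42   80.04] az -6.928 (deg 41.57 ) R [[-0.933, 0.36, 0.001], [0.36, 0.933, 0.003], [0.0, 0.004, -1.0]]
```

>>> {"op": "drive_tool", "data": {
  "motion": [
    {"dx":-30,"dy":-20,"dz":9,"ax":0,"ay":0,"az":-0.8,"grip":1},
    {"dx":-60,"dy":-41,"dz":18,"ax":0,"ay":0,"az":-1.6,"grip":1},
    {"dx":-90,"dy":-62,"dz":27,"ax":0,"ay":0,"az":-2.4,"grip":1},
    {"dx":-120,"dy":-83,"dz":36,"ax":0,"ay":0,"az":-3.2,"grip":1},
    {"dx":-150,"dy":-103,"dz":46,"ax":0,"ay":0,"az":-4.0,"grip":1},
    {"dx":-180,"dy":-124,"dz":56,"ax":0,"ay":0,"az":-4.8,"grip":1},
    {"dx":-210,"dy":-145,"dz":66,"ax":0,"ay":0,"az":-5.6,"grip":1},
    {"dx":-240,"dy":-165,"dz":76,"ax":0,"ay":0,"az":-6.4,"grip":1},
    {"dx":-246,"dy":-171,"dz":79,"ax":0,"ay":0,"az":-6.9,"grip":1},
    {"dx":-246,"dy":-171,"dz":79,"ax":0,"ay":0,"az":-6.9,"grip":1},
    {"dx":-246,"dy":-171,"dz":79,"ax":0,"ay":0,"az":-6.9,"grip":1}
  ]
}}

```text
time: 1.3
eef_pos: [422.2, 220.8, 130.6]
orientation: [0.547, -3.093, -0.0]
ft_force: [-0.1, 0.1, 0.3]
gripper_width: 93.3
```

```bash
python3 - <<'E'
from sil import *
im=imaging.get_image("top");cv2.imwrite("pics/top1.png",im[:,:,::-1]);im=imaging.get_image("side");cv2.imwrite("pics/side1.png",im[:,:,::-1])
crop("pics/top1.png","pics/a.png",80,180,130,110,3);crop("pics/side1.png","pics/b.png",130,50,130,110,3)
cv2.imwrite("pics/ab.png",np.hstack([cv2.imread("pics/a.png"),cv2.imread("pics/b.png")]))
go(423.3,223.1,21,110.47)
E
```

```text
t 1.4 tcp [421.9 221.7 131. ] F [ 0.4 -0.4 -0.1] M [ 0.05 -0.01  0.04] w 93.2 yaw_y 110.18 z [ 0.  0. -1.] q [ 0.39  0.34  1.92  0.    0.88 -1.54]
dx,dy,dz [ -1.76   0.76 109.99] az -0.049 (deg 0.29 ) R [[-0.939, -0.345, 0.0], [-0.345, 0.939, 0.0], [-0.0, 0.0, -1.0]]
```

View pics/ab.png

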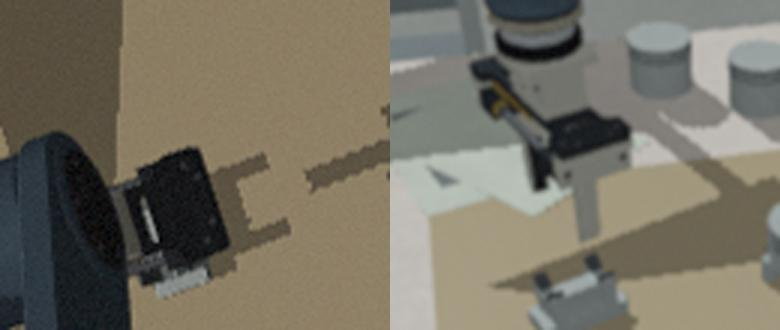

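>>> {"op": "drive_tool", "data": {
  "motion": [
    {"dx":-1.7,"dy":0.8,"dz":30,"ax":0,"ay":0,"az":-0.05,"grip":1},
    {"dx":-1.7,"dy":0.8,"dz":55,"ax":0,"ay":0,"az":-0.05,"grip":1},
    {"dx":-1.7,"dy":0.8,"dz":75,"ax":0,"ay":0,"az":-0.05,"grip":1},
    {"dx":-1.7,"dy":0.8,"dz":90,"ax":0,"ay":0,"az":-0.05,"grip":1},
    {"dx":-1.7,"dy":0.8,"dz":100,"ax":0,"ay":0,"az":-0.05,"grip":1},
    {"dx":-1.7,"dy":0.8,"dz":106,"ax":0,"ay":0,"az":-0.05,"grip":1},
    {"dx":-1.7,"dy":0.8,"dz":108.5,"ax":0,"ay":0,"az":-0.05,"grip":1},
    {"dx":-1.7,"dy":0.8,"dz":108.5,"ax":0,"ay":0,"az":-0.05,"grip":1}
  ]
}}

```text
time: 2.07
eef_pos: [423.5, 222.6, 22.3]
orientation: [-0.56, 3.091, 0.0]
ft_force: [-0.1, 0.2, 0.8]
gripper_width: 92.9
```

```bash
python3 - <<'E'
from sil import *
im=imaging.get_image("side");cv2.imwrite("pics/side2.png",im[:,:,::-1])
crop("pics/side2.png","pics/b.png",140,80,90,80,8)
go(423.3,223.1,21,110.47)
E
```

```text
t 2.12 tcp [423.8 222.6  22.7] F [-0.   0.6 -0.3] M [ 0.07 -0.07 -0.01] w 93.2 yaw_y 110.54 z [ 0.001  0.    -1.   ] q [ 0.39  0.54  1.97  0.    0.63 -1.54]
dx,dy,dz [0.25 0.65 1.68] az 0.011 (deg -0.07 ) R [[-0.936, -0.351, 0.001], [-0.351, 0.936, 0.0], [-0.001, 0.0, -1.0]]
```

View pics/b.png

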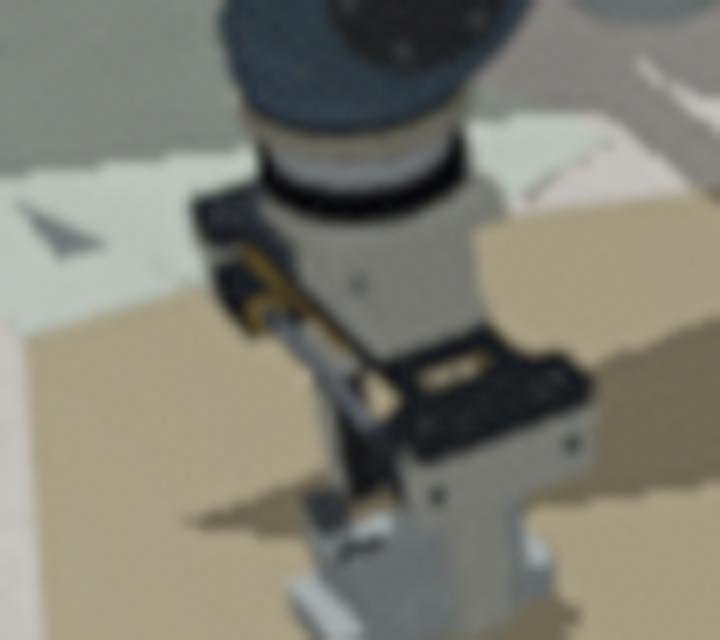

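>>> {"op": "drive_tool", "data": {
  "motion": [
    {"dx":0,"dy":0,"dz":0,"ax":0,"ay":0,"az":0,"grip":-1},
    {"dx":0,"dy":0,"dz":0,"ax":0,"ay":0,"az":0,"grip":-1},
    {"dx":0,"dy":0,"dz":0,"ax":0,"ay":0,"az":0,"grip":-1},
    {"dx":0,"dy":0,"dz":0,"ax":0,"ay":0,"az":0,"grip":-1},
    {"dx":0,"dy":0,"dz":0,"ax":0,"ay":0,"az":0,"grip":-1},
    {"dx":0,"dy":0,"dz":0,"ax":0,"ay":0,"az":0,"grip":-1},
    {"dx":0,"dy":0,"dz":0,"ax":0,"ay":0,"az":0,"grip":-1},
    {"dx":0,"dy":0,"dz":0,"ax":0,"ay":0,"az":0,"grip":-1},
    {"dx":0,"dy":0,"dz":0,"ax":0,"ay":0,"az":0,"grip":-1},
    {"dx":0,"dy":0,"dz":0,"ax":0,"ay":0,"az":0,"grip":-1}
  ],
  "squeeze": 45
}}

```text
time: 2.95
eef_pos: [423.5, 222.2, 22.1]
orientation: [0.56, -3.091, 0.0]
ft_force: [0.4, 1.1, -1.0]
gripper_width: 30.7
```

>>> {"op": "drive_tool", "data": {
  "motion": [
    {"dx":0,"dy":0,"dz":0,"ax":0,"ay":0,"az":0,"grip":-1},
    {"dx":0,"dy":0,"dz":0,"ax":0,"ay":0,"az":0,"grip":-1},
    {"dx":0,"dy":0,"dz":0,"ax":0,"ay":0,"az":0,"grip":-1},
    {"dx":0,"dy":0,"dz":0,"ax":0,"ay":0,"az":0,"grip":-1},
    {"dx":0,"dy":0,"dz":0,"ax":0,"ay":0,"az":0,"grip":-1}
  ]
}}

```text
time: 3.37
eef_pos: [423.5, 222.3, 22.1]
orientation: [-0.56, 3.091, 0.0]
ft_force: [-0.9, 1.2, -0.0]
gripper_width: 19.8
```

Gripped at 19.8 mm, which matches the 20 mm spine. Now I'll lift.

>>> {"op": "drive_tool", "data": {
  "motion": [
    {"dx":0,"dy":0,"dz":-5,"ax":0,"ay":0,"az":0,"grip":-1},
    {"dx":0,"dy":0,"dz":-20,"ax":0,"ay":0,"az":0,"grip":-1},
    {"dx":0,"dy":0,"dz":-45,"ax":0,"ay":0,"az":0,"grip":-1},
    {"dx":0,"dy":0,"dz":-70,"ax":0,"ay":0,"az":0,"grip":-1},
    {"dx":0,"dy":0,"dz":-90,"ax":0,"ay":0,"az":0,"grip":-1},
    {"dx":0,"dy":0,"dz":-100,"ax":0,"ay":0,"az":0,"grip":-1},
    {"dx":0,"dy":0,"dz":-100,"ax":0,"ay":0,"az":0,"grip":-1},
    {"dx":0,"dy":0,"dz":-100,"ax":0,"ay":0,"az":0,"grip":-1}
  ]
}}

```text
time: 4.03
eef_pos: [423.2, 222.0, 121.7]
orientation: [0.56, -3.091, 0.0]
ft_force: [-0.3, -0.3, -5.3]
gripper_width: 19.5
```

```bash
python3 - <<'E'
from sil import *
go(518,-31.3,125,90-17.7)
E
```

```text
t 4.03 tcp [423.2 222.  121.7] F [-0.3 -0.3 -5.3] M [ 0.05  0.01 -0.03] w 19.5 yaw_y 110.53 z [-0. -0. -1.] q [ 0.39  0.36  1.92 -0.    0.86 -1.54]
dx,dy,dz [ 7.0000e-02 -2.7049e+02 -3.3100e+00] az 6.372 (deg -38.23 ) R [[-0.936, -0.351, -0.0], [-0.351, 0.936, -0.0], [0.0, -0.0, -1.0]]
```

>>> {"op": "drive_tool", "data": {
  "motion": [
    {"dx":0,"dy":-25,"dz":-2,"ax":0,"ay":0,"az":0.6,"grip":-1},
    {"dx":0,"dy":-50,"dz":-2,"ax":0,"ay":0,"az":1.2,"grip":-1},
    {"dx":0,"dy":-80,"dz":-2,"ax":0,"ay":0,"az":1.9,"grip":-1},
    {"dx":0,"dy":-110,"dz":-2,"ax":0,"ay":0,"az":2.6,"grip":-1},
    {"dx":0,"dy":-140,"dz":-2,"ax":0,"ay":0,"az":3.3,"grip":-1},
    {"dx":0,"dy":-170,"dz":-2,"ax":0,"ay":0,"az":4,"grip":-1},
    {"dx":0,"dy":-200,"dz":-2,"ax":0,"ay":0,"az":4.7,"grip":-1},
    {"dx":0,"dy":-230,"dz":-2,"ax":0,"ay":0,"az":5.4,"grip":-1},
    {"dx":0,"dy":-255,"dz":-2,"ax":0,"ay":0,"az":6.0,"grip":-1},
    {"dx":0,"dy":-270.5,"dz":-2,"ax":0,"ay":0,"az":6.37,"grip":-1},
    {"dx":0,"dy":-270.5,"dz":-2,"ax":0,"ay":0,"az":6.37,"grip":-1},
    {"dx":0,"dy":-270.5,"dz":-2,"ax":0,"ay":0,"az":6.37,"grip":-1}
  ]
}}

```text
time: 5.03
eef_pos: [517.5, -31.5, 122.4]
orientation: [-0.484, -3.101, -0.0]
ft_force: [-0.1, 0.6, -5.2]
gripper_width: 19.6
```

```bash
python3 - <<'E'
from sil import *
go(518,-31.3,45,90-17.7)
E
```

```text
t 5.03 tcp [517.5 -31.5 122.4] F [-0.1  0.6 -5.2] M [ 0.03 -0.01  0.01] w 19.6 yaw_y 72.26 z [-0.003  0.    -1.   ] q [-0.15  0.42  1.82  0.    0.9  -1.41]
dx,dy,dz [-0.62  0.34 77.45] az -0.006 (deg 0.04 ) R [[-0.952, 0.305, -0.003], [0.305, 0.952, 0.0], [0.003, -0.0, -1.0]]
```

>>> {"op": "drive_tool", "data": {
  "motion": [
    {"dx":-0.6,"dy":0.3,"dz":25,"ax":0,"ay":0,"az":0,"grip":-1},
    {"dx":-0.6,"dy":0.3,"dz":45,"ax":0,"ay":0,"az":0,"grip":-1},
    {"dx":-0.6,"dy":0.3,"dz":60,"ax":0,"ay":0,"az":0,"grip":-1},
    {"dx":-0.6,"dy":0.3,"dz":70,"ax":0,"ay":0,"az":0,"grip":-1},
    {"dx":-0.6,"dy":0.3,"dz":70,"ax":0,"ay":0,"az":0,"grip":-1},
    {"dx":-0.6,"dy":0.3,"dz":70,"ax":0,"ay":0,"az":0,"grip":-1}
  ]
}}

```text
time: 5.53
eef_pos: [518.7, -30.5, 53.9]
orientation: [-0.481, -3.103, -0.0]
ft_force: [-0.4, 0.1, -4.6]
gripper_width: 19.4
```

```bash
python3 - <<'E'
from sil import *
for n in("top","side"): cv2.imwrite(f"pics/{n}3.png",imaging.get_image(n)[:,:,::-1])
o,R=state()
crop("pics/side3.png","pics/b.png",195,130,110,110,6)
crop("pics/top3.png","pics/a.png",195,150,90,110,5)
im=cv2.imread("pics/b.png")
p=np.array([o["eef_pos"][0],o["eef_pos"][1],np.load("p2.npz")["st"][2]]);z=o["eef_pos"][2]-22
for A,B in box(-48,48,-22,22,z,z+18)+box(22,36,-22,22,z+18,z+58)+box(-36,-22,-22,22,z+18,z+58):
    q=(proj("side",W(p,[A,B]))+.5-[195,130])*6-.5
    cv2.line(im,*[tuple(int(v) for v in x.round()) for x in q],(0,0,255),1,cv2.LINE_AA)
S=np.load("p2.npz")["st"]
for A,B in box(-50,50,-24,24,10,24):
    q=(proj("side",W(S,[A,B]))+.5-[195,130])*6-.5
    cv2.line(im,*[tuple(int(v) for v in x.round()) for x in q],(0,255,0),1,cv2.LINE_AA)
cv2.imwrite("pics/bo.png",im[80:]); 
E
```

```text
t 5.63 tcp [519.5 -30.8  54.9] F [ 0.8 -0.6 -3.5] M [-0.01  0.   -0.07] w 19.6 yaw_y 72.34 z [ 0.001 -0.    -1.   ] q [-0.15  0.53  1.85  0.    0.76 -1.41]
```

View pics/bo.png

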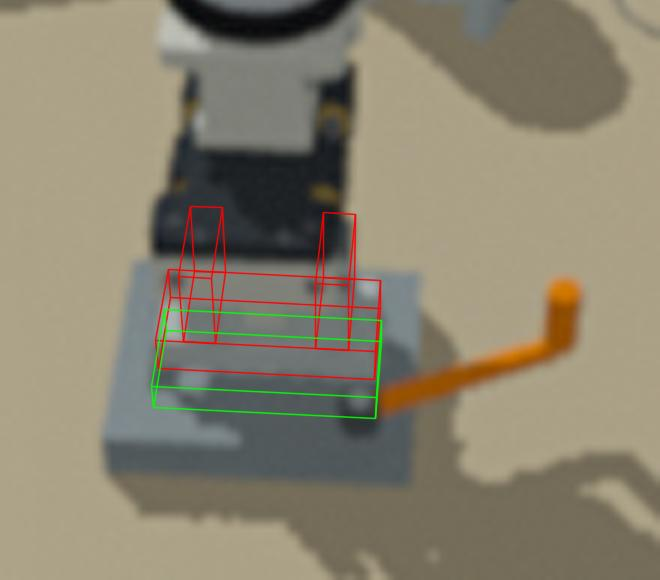

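View pics/a.png

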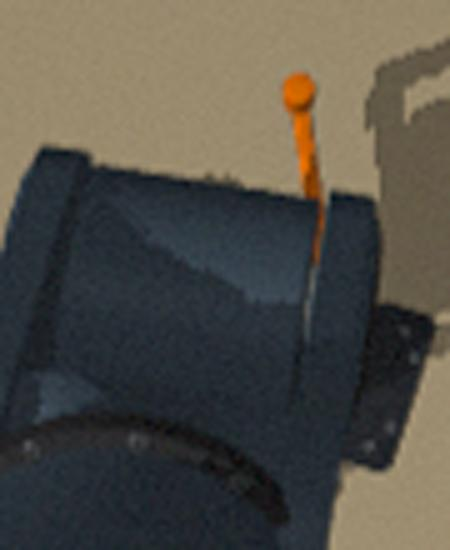

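>>> {"op": "drive_tool", "data": {
  "motion": [
    {"dx":0,"dy":0,"dz":0,"ax":0,"ay":0,"az":0,"grip":-1},
    {"dx":0,"dy":0,"dz":0,"ax":0,"ay":0,"az":0,"grip":-1}
  ]
}}

```text
time: 5.8
eef_pos: [519.4, -31.0, 54.9]
orientation: [0.483, 3.103, 0.0]
ft_force: [-0.4, -0.3, -4.8]
gripper_width: 19.9
```

```bash
python3 - <<'E'
from sil import *
go(518,-31.3,46,72.3)
E
```

```text
t 5.8 tcp [519.4 -31.   54.9] F [-0.4 -0.3 -4.8] M [0.02 0.05 0.02] w 19.9 yaw_y 72.32 z [ 0.001 -0.    -1.   ] q [-0.15  0.53  1.85  0.    0.76 -1.41]
dx,dy,dz [ 1.29 -0.71  8.87] az 0.003 (deg -0.02 ) R [[-0.953, 0.304, 0.001], [0.304, 0.953, -0.0], [-0.001, 0.0, -1.0]]
```

>>> {"op": "drive_tool", "data": {
  "motion": [
    {"dx":1.3,"dy":-0.7,"dz":2,"ax":0,"ay":0,"az":0,"grip":-1},
    {"dx":1.3,"dy":-0.7,"dz":4,"ax":0,"ay":0,"az":0,"grip":-1},
    {"dx":1.3,"dy":-0.7,"dz":6,"ax":0,"ay":0,"az":0,"grip":-1},
    {"dx":1.3,"dy":-0.7,"dz":7,"ax":0,"ay":0,"az":0,"grip":-1},
    {"dx":1.3,"dy":-0.7,"dz":8,"ax":0,"ay":0,"az":0,"grip":-1},
    {"dx":1.3,"dy":-0.7,"dz":9,"ax":0,"ay":0,"az":0,"grip":-1},
    {"dx":1.3,"dy":-0.7,"dz":10,"ax":0,"ay":0,"az":0,"grip":-1},
    {"dx":1.3,"dy":-0.7,"dz":11,"ax":0,"ay":0,"az":0,"grip":-1},
    {"dx":1.3,"dy":-0.7,"dz":12,"ax":0,"ay":0,"az":0,"grip":-1},
    {"dx":1.3,"dy":-0.7,"dz":12,"ax":0,"ay":0,"az":0,"grip":-1},
    {"dx":1.3,"dy":-0.7,"dz":12,"ax":0,"ay":0,"az":0,"grip":-1}
  ]
}}

```text
time: 6.72
eef_pos: [517.6, -31.3, 42.1]
orientation: [-0.483, -3.104, 0.0]
ft_force: [-0.3, 0.2, -4.7]
gripper_width: 19.9
```

```bash
python3 - <<'E'
from sil import *
go(518,-31.3,32.1,72.3)
E
```

```text
t 6.72 tcp [517.6 -31.3  42.1] F [-0.3  0.2 -4.7] M [-0.01 -0.   -0.1 ] w 19.9 yaw_y 72.31 z [-0. -0. -1.] q [-0.15  0.55  1.86 -0.    0.73 -1.41]
dx,dy,dz [-0.41  0.12  9.99] az 0.001 (deg -0.01 ) R [[-0.953, 0.304, -0.0], [0.304, 0.953, -0.0], [0.0, -0.0, -1.0]]
```

>>> {"op": "drive_tool", "data": {
  "motion": [
    {"dx":0,"dy":0,"dz":2,"ax":0,"ay":0,"az":0,"grip":-1},
    {"dx":0,"dy":0,"dz":4,"ax":0,"ay":0,"az":0,"grip":-1},
    {"dx":0,"dy":0,"dz":6,"ax":0,"ay":0,"az":0,"grip":-1},
    {"dx":0,"dy":0,"dz":7.5,"ax":0,"ay":0,"az":0,"grip":-1},
    {"dx":0,"dy":0,"dz":8.5,"ax":0,"ay":0,"az":0,"grip":-1},
    {"dx":0,"dy":0,"dz":9.5,"ax":0,"ay":0,"az":0,"grip":-1},
    {"dx":0,"dy":0,"dz":9.5,"ax":0,"ay":0,"az":0,"grip":-1},
    {"dx":0,"dy":0,"dz":9.5,"ax":0,"ay":0,"az":0,"grip":-1}
  ]
}}

```text
time: 7.38
eef_pos: [517.6, -31.3, 32.6]
orientation: [-0.483, -3.104, 0.0]
ft_force: [-0.3, 0.2, -4.4]
gripper_width: 19.7
```

```bash
python3 - <<'E'
from sil import *
go(518,-31.3,32.1,72.3)
E
```

```text
t 7.38 tcp [517.6 -31.3  32.6] F [-0.3  0.2 -4.4] M [-0.03 -0.04  0.  ] w 19.7 yaw_y 72.31 z [-0.  0. -1.] q [-0.15  0.57  1.86 -0.    0.71 -1.41]
dx,dy,dz [-0.42  0.13  0.51] az 0.001 (deg -0.01 ) R [[-0.953, 0.304, -0.0], [0.304, 0.953, 0.0], [0.0, -0.0, -1.0]]
```

No contact yet, about 0.5 mm left. I'll press on a little to find the floor.

>>> {"op": "drive_tool", "data": {
  "motion": [
    {"dx":0,"dy":0,"dz":0.5,"ax":0,"ay":0,"az":0,"grip":-1},
    {"dx":0,"dy":0,"dz":1.0,"ax":0,"ay":0,"az":0,"grip":-1},
    {"dx":0,"dy":0,"dz":1.0,"ax":0,"ay":0,"az":0,"grip":-1},
    {"dx":0,"dy":0,"dz":1.0,"ax":0,"ay":0,"az":0,"grip":-1}
  ]
}}

```text
time: 7.72
eef_pos: [517.7, -31.3, 32.1]
orientation: [0.483, 3.104, -0.0]
ft_force: [-3.2, 0.9, 5.5]
gripper_width: 19.4
```

>>> {"op": "drive_tool", "data": {
  "motion": [
    {"dx":0,"dy":0,"dz":0,"ax":0,"ay":0,"az":0,"grip":0},
    {"dx":0,"dy":0,"dz":0,"ax":0,"ay":0,"az":0,"grip":0},
    {"dx":0,"dy":0,"dz":0,"ax":0,"ay":0,"az":0,"grip":0},
    {"dx":0,"dy":0,"dz":0,"ax":0,"ay":0,"az":0,"grip":0},
    {"dx":0,"dy":0,"dz":-15,"ax":0,"ay":0,"az":0,"grip":0},
    {"dx":0,"dy":0,"dz":-40,"ax":0,"ay":0,"az":0,"grip":0},
    {"dx":0,"dy":0,"dz":-70,"ax":0,"ay":0,"az":0,"grip":0},
    {"dx":0,"dy":0,"dz":-80,"ax":0,"ay":0,"az":0,"grip":0},
    {"dx":0,"dy":0,"dz":-80,"ax":0,"ay":0,"az":0,"grip":0},
    {"dx":0,"dy":0,"dz":-80,"ax":0,"ay":0,"az":0,"grip":0}
  ]
}}

```text
time: 8.55
eef_pos: [517.5, -31.3, 111.3]
orientation: [0.483, 3.104, -0.0]
ft_force: [-0.3, 0.0, -1.0]
gripper_width: 46.5
```

```bash
python3 - <<'E'
from sil import *
cv2.imwrite(f"pics/side4.png",imaging.get_image("side")[:,:,::-1])
crop("pics/side4.png","pics/b.png",200,130,110,100,6)
im=cv2.imread("pics/b.png");S=np.load("p2.npz")["st"];b=lambda a:a
for A,B in box(-48,48,-22,22,10,28)+box(22,36,-22,22,28,68)+box(-36,-22,-22,22,28,68):
    q=(proj("side",W(S,[A,B]))+.5-[200,130])*6-.5
    cv2.line(im,*[tuple(int(v) for v in x.round()) for x in q],(0,0,255),1,cv2.LINE_AA)
cv2.imwrite("pics/bo.png",im)
# post target
h=W(S,[(44,-42,72)])[0]
for th in(1.12,1.1,1.0,.75,.5,.25,0):
    print(th,W(S,[(44+97*np.sin(th),-42+97*np.cos(th),72)])[0].round(1))
go(*W(S,[(44+97*np.sin(1.11),-42+97*np.cos(1.11),110)])[0],72.3)
E
```

```text
1.12 [643.2 -71.   72. ]
1.1 [642.9 -69.   72. ]
1.0 [640.9 -59.6  72. ]
0.75 [631.8 -37.2  72. ]
0.5 [617.4 -17.7  72. ]
0.25 [598.6  -2.4  72. ]
0 [576.7   7.7  72. ]
t 8.6 tcp [517.  -31.2 110.5] F [ 0.8  0.5 -0.7] M [ 0.02  0.03 -0.03] w 46.6 yaw_y 72.31 z [-0.001  0.    -1.   ] q [-0.15  0.44  1.83 -0.    0.88 -1.41]
dx,dy,dz [-131.9     1.36    0.36] az 0.002 (deg -0.01 ) R [[-0.953, 0.304, -0.001], [0.304, 0.953, 0.0], [0.001, -0.0, -1.0]]
```

View pics/bo.png

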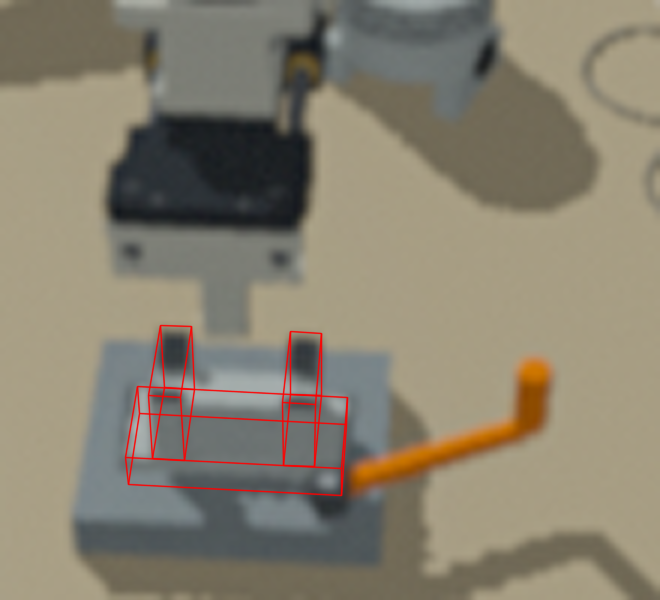

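>>> {"op": "drive_tool", "data": {
  "motion": [
    {"dx":-35,"dy":1,"dz":0,"ax":0,"ay":0,"az":0,"grip":0.1},
    {"dx":-70,"dy":1.4,"dz":0,"ax":0,"ay":0,"az":0,"grip":0.1},
    {"dx":-105,"dy":1.4,"dz":0,"ax":0,"ay":0,"az":0,"grip":0.1},
    {"dx":-127,"dy":1.4,"dz":0,"ax":0,"ay":0,"az":0,"grip":0.1},
    {"dx":-132,"dy":1.4,"dz":0,"ax":0,"ay":0,"az":0,"grip":0.1},
    {"dx":-132,"dy":1.4,"dz":0,"ax":0,"ay":0,"az":0,"grip":0.1},
    {"dx":-132,"dy":1.4,"dz":10,"ax":0,"ay":0,"az":0,"grip":0.1},
    {"dx":-132,"dy":1.4,"dz":25,"ax":0,"ay":0,"az":0,"grip":0.1},
    {"dx":-132,"dy":1.4,"dz":25,"ax":0,"ay":0,"az":0,"grip":0.1},
    {"dx":-132,"dy":1.4,"dz":25,"ax":0,"ay":0,"az":0,"grip":0.1}
  ]
}}

```text
time: 9.43
eef_pos: [642.2, -69.5, 85.5]
orientation: [-0.482, -3.101, -0.0]
ft_force: [-1.0, 0.1, -0.3]
gripper_width: 51.1
```

```bash
python3 - <<'E'
from sil import *
for n in("top","side"): cv2.imwrite(f"pics/{n}5.png",imaging.get_image(n)[:,:,::-1])
crop("pics/side5.png","pics/b.png",235,120,90,100,4);crop("pics/top5.png","pics/a.png",220,120,90,100,4)
cv2.imwrite("pics/ab.png",np.hstack([cv2.imread("pics/a.png"),cv2.imread("pics/b.png")]))
S=np.load("p2.npz")["st"]
go(*W(S,[(44+97*np.sin(1.11),-42+97*np.cos(1.11),47)])[0],72.3)
E
```

```text
t 9.53 tcp [643.4 -69.8  87. ] F [ 0.7 -0.2  0.5] M [0.03 0.03 0.01] w 51.2 yaw_y 72.32 z [ 0.  0. -1.] q [-0.18  0.67  1.48  0.    0.99 -1.44]
dx,dy,dz [ 0.28 -0.28 40.01] az 0.003 (deg -0.02 ) R [[-0.953, 0.304, 0.0], [0.304, 0.953, 0.0], [-0.0, 0.0, -1.0]]
```

View pics/ab.png

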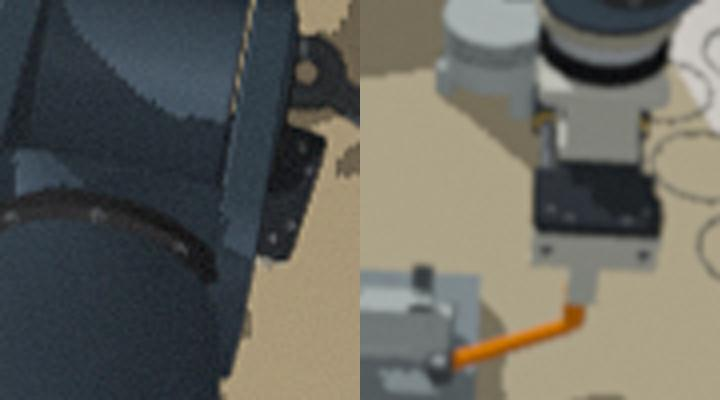

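>>> {"op": "drive_tool", "data": {
  "motion": [
    {"dx":0.3,"dy":0,"dz":12,"ax":0,"ay":0,"az":0,"grip":0},
    {"dx":0.3,"dy":0,"dz":24,"ax":0,"ay":0,"az":0,"grip":0},
    {"dx":0.3,"dy":0,"dz":34,"ax":0,"ay":0,"az":0,"grip":-0.2},
    {"dx":0.3,"dy":0,"dz":39.5,"ax":0,"ay":0,"az":0,"grip":-0.4},
    {"dx":0.3,"dy":0,"dz":39.5,"ax":0,"ay":0,"az":0,"grip":-0.6},
    {"dx":0.3,"dy":0,"dz":39.5,"ax":0,"ay":0,"az":0,"grip":-1},
    {"dx":0.3,"dy":0,"dz":39.5,"ax":0,"ay":0,"az":0,"grip":-1},
    {"dx":0.3,"dy":0,"dz":39.5,"ax":0,"ay":0,"az":0,"grip":-1},
    {"dx":0.3,"dy":0,"dz":39.5,"ax":0,"ay":0,"az":0,"grip":-1},
    {"dx":0.3,"dy":0,"dz":39.5,"ax":0,"ay":0,"az":0,"grip":-1}
  ],
  "squeeze": 15
}}

```text
time: 10.37
eef_pos: [643.8, -70.0, 47.5]
orientation: [0.483, 3.103, -0.0]
ft_force: [1.9, 0.2, -1.2]
gripper_width: 15.5
```

```bash
python3 - <<'E'
from sil import *
o,R=state();S=np.load("p2.npz")["st"]
# rows in tool frame about arc (command ~ measured)
p=o["eef_pos"];h=W(S,[(44,-42,72)])[0]
v=p-h;th0=S[2]+np.pi/2-np.arctan2(v[1],v[0]);print("th",th0,"r",np.hypot(*v[:2]))
for th in np.linspace(th0,0,13)[1:].tolist()+[-.02]:
    t=W(S,[(44+97*np.sin(th),-42+97*np.cos(th),p[2])])[0]; print(round(th,2),(R.T@(t-p)).round(1))
E
```

```text
t 10.37 tcp [643.8 -70.   47.5] F [ 1.9  0.2 -1.2] M [ 0.07 -0.24 -0.03] w 15.5 yaw_y 72.31 z [ 0.001 -0.    -1.   ] q [-0.18  0.72  1.5  -0.    0.92 -1.44]
th 1.1115007973402131 r 97.70208488290447
1.02 [ 5.   7.5 -0. ]
0.93 [10. 15. -0.]
0.83 [15.8 21.9 -0. ]
0.74 [22.1 28.2 -0. ]
0.65 [29. 34. -0.]
0.56 [36.4 39.1 -0. ]
0.46 [44.3 43.5 -0. ]
0.37 [52.5 47.1 -0. ]
0.28 [61.  50.  -0.1]
0.19 [69.7 52.  -0.1]
0.09 [78.6 53.3 -0.1]
0.0 [87.6 53.7 -0.1]
-0.02 [89.5 53.7 -0.1]
```

>>> {"op": "drive_tool", "data": {
  "motion": [
    {"dx":4.5,"dy":7.5,"dz":0,"ax":0,"ay":0,"az":0,"grip":-1},
    {"dx":9.5,"dy":15,"dz":0,"ax":0,"ay":0,"az":0,"grip":-1},
    {"dx":15.3,"dy":21.9,"dz":0,"ax":0,"ay":0,"az":0,"grip":-1},
    {"dx":21.6,"dy":28.2,"dz":0,"ax":0,"ay":0,"az":0,"grip":-1},
    {"dx":28.5,"dy":34,"dz":0,"ax":0,"ay":0,"az":0,"grip":-1},
    {"dx":36,"dy":39.1,"dz":0,"ax":0,"ay":0,"az":0,"grip":-1},
    {"dx":44,"dy":43.5,"dz":0,"ax":0,"ay":0,"az":0,"grip":-1},
    {"dx":52.3,"dy":47.1,"dz":0,"ax":0,"ay":0,"az":0,"grip":-1},
    {"dx":60.8,"dy":50,"dz":0,"ax":0,"ay":0,"az":0,"grip":-1},
    {"dx":69.5,"dy":52,"dz":0,"ax":0,"ay":0,"az":0,"grip":-1},
    {"dx":69.5,"dy":52,"dz":0,"ax":0,"ay":0,"az":0,"grip":-1},
    {"dx":69.5,"dy":52,"dz":0,"ax":0,"ay":0,"az":0,"grip":-1}
  ]
}}

```text
time: 11.37
eef_pos: [592.2, 1.7, 47.5]
orientation: [-0.483, -3.104, -0.0]
ft_force: [-1.4, -1.0, 6.8]
gripper_width: 15.9
```

```bash
python3 - <<'E'
from sil import *
o,R=state();S=np.load("p2.npz")["st"]
p=o["eef_pos"];h=W(S,[(44,-42,72)])[0];v=p-h;th0=S[2]+np.pi/2-np.arctan2(v[1],v[0]);print("th",th0,"r",np.hypot(*v[:2]),"F tool",R.T@o["ft_force"])
for th in (.1,0,-.02,-.04):
    t=W(S,[(44+97*np.sin(th),-42+97*np.cos(th),p[2])])[0]; print(round(th,2),(R.T@(t-p)).round(1))
E
```

```text
t 11.37 tcp [592.2   1.7  47.5] F [-1.4 -1.   6.8] M [-0.21  0.25 -0.03] w 15.9 yaw_y 72.32 z [-0.001  0.    -1.   ] q [-0.08  0.64  1.66  0.    0.84 -1.34]
th 0.17129851978867672 r 97.34916641102095 F tool [ 1.04817658 -1.37738635 -6.83947485]
0.1 [6.9 0.6 0. ]
0 [16.6  1.1  0. ]
-0.02 [18.5  1.1  0. ]
-0.04 [20.5  1.   0. ]
```

>>> {"op": "drive_tool", "data": {
  "motion": [
    {"dx":5,"dy":0.5,"dz":0,"ax":0,"ay":0,"az":0,"grip":-1},
    {"dx":10,"dy":0.8,"dz":0,"ax":0,"ay":0,"az":0,"grip":-1},
    {"dx":14,"dy":1,"dz":0,"ax":0,"ay":0,"az":0,"grip":-1},
    {"dx":16.5,"dy":1,"dz":0,"ax":0,"ay":0,"az":0,"grip":-1},
    {"dx":17.5,"dy":1,"dz":0,"ax":0,"ay":0,"az":0,"grip":-1},
    {"dx":18,"dy":1,"dz":0,"ax":0,"ay":0,"az":0,"grip":-1},
    {"dx":18,"dy":1,"dz":0,"ax":0,"ay":0,"az":0,"grip":-1},
    {"dx":18,"dy":1,"dz":0,"ax":0,"ay":0,"az":0,"grip":-1}
  ]
}}

```text
time: 12.03
eef_pos: [576.3, 8.1, 47.6]
orientation: [0.483, 3.103, 0.002]
ft_force: [2.6, 4.2, 6.8]
gripper_width: 15.3
```

```bash
cat > lev.py <<'E'
from sil import *
o,R=state();S=np.load("p2.npz")["st"]
p=o["eef_pos"];h=W(S,[(44,-42,72)])[0];v=p-h;th0=S[2]+np.pi/2-np.arctan2(v[1],v[0]);print("th",th0,"r",np.hypot(*v[:2]),"F tool",R.T@o["ft_force"])
E
python3 lev.py
```

```text
t 12.03 tcp [576.3   8.1  47.6] F [2.6 4.2 6.8] M [ 0.73 -0.37  0.16] w 15.3 yaw_y 72.31 z [ 0.001  0.001 -1.   ] q [-0.07  0.62  1.71  0.    0.81 -1.33]
th -0.004628840244475185 r 97.23887492243881 F tool [-1.17873338  4.82206471 -6.77054696]
```

>>> {"op": "drive_tool", "data": {
  "motion": [
    {"dx":0.7,"dy":-0.3,"dz":-0.3,"ax":0,"ay":0,"az":0,"grip":-1},
    {"dx":1.5,"dy":-0.3,"dz":-0.3,"ax":0,"ay":0,"az":0,"grip":-1},
    {"dx":1.5,"dy":-0.3,"dz":-0.3,"ax":0,"ay":0,"az":0,"grip":-1},
    {"dx":1.5,"dy":-0.3,"dz":-0.3,"ax":0,"ay":0,"az":0,"grip":-1}
  ]
}}

```text
time: 12.37
eef_pos: [575.0, 8.5, 47.6]
orientation: [0.483, 3.103, 0.002]
ft_force: [5.1, 6.3, 3.5]
gripper_width: 15.4
```

```bash
python3 lev.py
```

```text
t 12.37 tcp [575.    8.5  47.6] F [5.1 6.3 3.5] M [ 1.07 -0.75  0.11] w 15.4 yaw_y 72.3 z [ 0.001  0.001 -1.   ] q [-0.07  0.62  1.71  0.    0.81 -1.33]
th -0.019204870152340847 r 97.22352124414131 F tool [-2.9229545   7.5705332  -3.49222944]
```

>>> {"op": "drive_tool", "data": {
  "motion": [
    {"dx":0.7,"dy":-0.5,"dz":0,"ax":0,"ay":0,"az":0,"grip":-1},
    {"dx":1.5,"dy":-0.5,"dz":0,"ax":0,"ay":0,"az":0,"grip":-1},
    {"dx":1.5,"dy":-0.5,"dz":0,"ax":0,"ay":0,"az":0,"grip":-1},
    {"dx":1.5,"dy":-0.5,"dz":0,"ax":0,"ay":0,"az":0,"grip":-1}
  ]
}}

```text
time: 12.7
eef_pos: [574.8, 8.5, 47.7]
orientation: [0.483, 3.1, 0.003]
ft_force: [13.0, 7.5, -2.1]
gripper_width: 15.4
```

```bash
python3 lev.py
```

```text
t 12.7 tcp [574.8   8.5  47.7] F [13.   7.5 -2.1] M [ 1.2  -1.89  0.02] w 15.4 yaw_y 72.28 z [ 0.005  0.001 -1.   ] q [-0.07  0.62  1.71  0.    0.81 -1.33]
th -0.021165865194039624 r 97.1618652172504 F tool [-10.09130693  11.13168816   2.17644569]
```

>>> {"op": "drive_tool", "data": {
  "motion": [
    {"dx":-0.5,"dy":-0.8,"dz":0,"ax":0,"ay":0,"az":0,"grip":-0.4},
    {"dx":-0.5,"dy":-0.8,"dz":0,"ax":0,"ay":0,"az":0,"grip":-0.3},
    {"dx":-0.5,"dy":-0.8,"dz":0,"ax":0,"ay":0,"az":0,"grip":-0.3},
    {"dx":-0.5,"dy":-0.8,"dz":0,"ax":0,"ay":0,"az":0,"grip":-0.3},
    {"dx":-0.5,"dy":-0.8,"dz":-15,"ax":0,"ay":0,"az":0,"grip":-0.3},
    {"dx":-0.5,"dy":-0.8,"dz":-40,"ax":0,"ay":0,"az":0,"grip":0},
    {"dx":-0.5,"dy":-0.8,"dz":-70,"ax":0,"ay":0,"az":0,"grip":0},
    {"dx":-0.5,"dy":-0.8,"dz":-80,"ax":0,"ay":0,"az":0,"grip":0.3},
    {"dx":-0.5,"dy":-0.8,"dz":-80,"ax":0,"ay":0,"az":0,"grip":0.3},
    {"dx":-0.5,"dy":-0.8,"dz":-80,"ax":0,"ay":0,"az":0,"grip":0.3}
  ]
}}

```text
time: 13.53
eef_pos: [573.0, 6.4, 126.9]
orientation: [-0.483, -3.104, 0.0]
ft_force: [0.4, 0.5, -0.3]
gripper_width: 58.9
```

```bash
python3 - <<'E'
from sil import *
go(433.3,-222.3,125,90+15.9)
E
```

```text
t 13.53 tcp [573.    6.4 126.9] F [ 0.4  0.5 -0.3] M [ 0.   -0.02  0.01] w 58.9 yaw_y 72.3 z [-0.  0. -1.] q [-0.07  0.5   1.67 -0.    0.97 -1.33]
dx,dy,dz [  63.55 -260.29    1.92] az -5.599 (deg 33.6 ) R [[-0.953, 0.304, -0.0], [0.304, 0.953, 0.0], [0.0, -0.0, -1.0]]
```

>>> {"op": "drive_tool", "data": {
  "motion": [
    {"dx":6,"dy":-26,"dz":2,"ax":0,"ay":0,"az":-0.6,"grip":0.3},
    {"dx":13,"dy":-52,"dz":2,"ax":0,"ay":0,"az":-1.2,"grip":0.3},
    {"dx":20,"dy":-82,"dz":2,"ax":0,"ay":0,"az":-1.8,"grip":0.3},
    {"dx":27,"dy":-112,"dz":2,"ax":0,"ay":0,"az":-2.4,"grip":0.3},
    {"dx":34,"dy":-142,"dz":2,"ax":0,"ay":0,"az":-3,"grip":0.3},
    {"dx":42,"dy":-172,"dz":2,"ax":0,"ay":0,"az":-3.7,"grip":0.3},
    {"dx":50,"dy":-202,"dz":2,"ax":0,"ay":0,"az":-4.4,"grip":0.3},
    {"dx":57,"dy":-232,"dz":2,"ax":0,"ay":0,"az":-5,"grip":0.3},
    {"dx":62,"dy":-252,"dz":2,"ax":0,"ay":0,"az":-5.5,"grip":0.3},
    {"dx":63.5,"dy":-260.3,"dz":2,"ax":0,"ay":0,"az":-5.6,"grip":0.3},
    {"dx":63.5,"dy":-260.3,"dz":2,"ax":0,"ay":0,"az":-5.6,"grip":0.3},
    {"dx":63.5,"dy":-260.3,"dz":2,"ax":0,"ay":0,"az":-5.6,"grip":0.3}
  ]
}}

```text
time: 14.53
eef_pos: [433.1, -222.0, 124.2]
orientation: [0.432, -3.11, -0.002]
ft_force: [0.6, 1.4, -0.4]
gripper_width: 60.3
```

```bash
python3 - <<'E'
from sil import *
for n in("top","side"): cv2.imwrite(f"pics/{n}6.png",imaging.get_image(n)[:,:,::-1])
crop("pics/top6.png","pics/a.png",205,160,80,100,5);crop("pics/side6.png","pics/b.png",205,160,78,100,5)
cv2.imwrite("pics/ab.png",np.hstack([cv2.imread("pics/a.png"),cv2.imread("pics/b.png")]))
crop("pics/side6.png","pics/c.png",160,170,110,130,5)
go(433.3,-222.3,20,90+15.9)
E
```

```text
t 14.63 tcp [ 433.7 -221.5  124.6] F [ 0.3 -0.3 -0.1] M [ 0.05 -0.   -0.01] w 60.8 yaw_y 105.91 z [-0.001  0.001 -1.   ] q [-0.57  0.37  1.9   0.    0.88 -2.42]
dx,dy,dz [  0.5   -0.78 104.63] az 0.001 (deg -0.01 ) R [[-0.962, -0.274, -0.001], [-0.274, 0.962, 0.001], [0.001, 0.001, -1.0]]
```

View pics/ab.png

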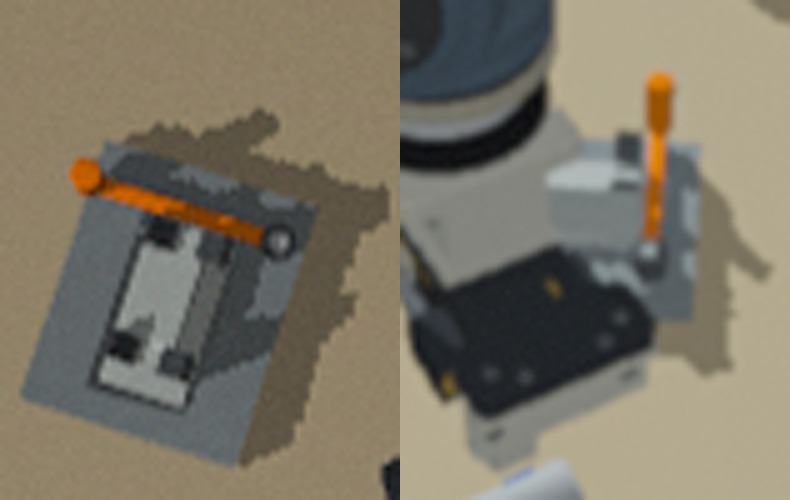

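View pics/c.png

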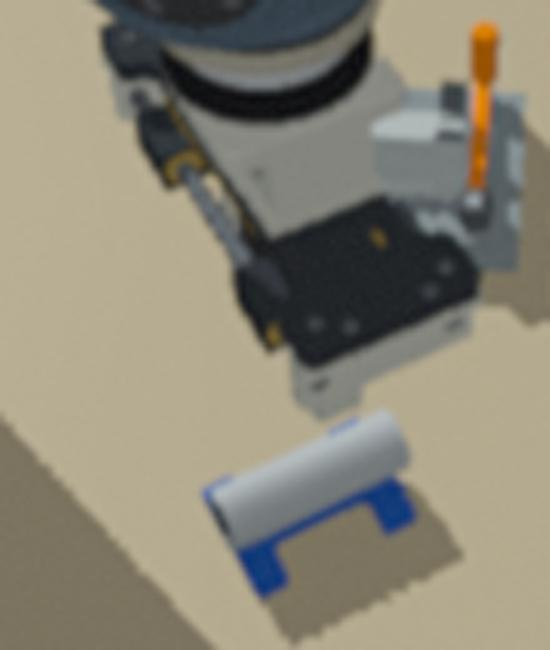

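>>> {"op": "drive_tool", "data": {
  "motion": [
    {"dx":0.5,"dy":-0.8,"dz":30,"ax":0,"ay":0,"az":0,"grip":0.3},
    {"dx":0.5,"dy":-0.8,"dz":55,"ax":0,"ay":0,"az":0,"grip":0.3},
    {"dx":0.5,"dy":-0.8,"dz":75,"ax":0,"ay":0,"az":0,"grip":0.3},
    {"dx":0.5,"dy":-0.8,"dz":90,"ax":0,"ay":0,"az":0,"grip":0.3},
    {"dx":0.5,"dy":-0.8,"dz":102,"ax":0,"ay":0,"az":0,"grip":0.3},
    {"dx":0.5,"dy":-0.8,"dz":110,"ax":0,"ay":0,"az":0,"grip":0.3},
    {"dx":0.5,"dy":-0.8,"dz":114.5,"ax":0,"ay":0,"az":0,"grip":0.3},
    {"dx":0.5,"dy":-0.8,"dz":114.5,"ax":0,"ay":0,"az":0,"grip":0.3},
    {"dx":0.5,"dy":-0.8,"dz":114.5,"ax":0,"ay":0,"az":0,"grip":0.3}
  ]
}}

```text
time: 15.38
eef_pos: [433.8, -223.1, 11.2]
orientation: [-0.435, 3.111, -0.0]
ft_force: [-0.3, 0.6, 0.7]
gripper_width: 60.4
```

```bash
python3 - <<'E'
from sil import *
cv2.imwrite(f"pics/side7.png",imaging.get_image("side")[:,:,::-1])
crop("pics/side7.png","pics/c.png",170,190,100,100,6)
go(433.3,-222.3,10,90+15.9)
E
```

```text
t 15.43 tcp [ 433.9 -223.3   11.4] F [-1.  -1.5  0.1] M [ 0.09 -0.01 -0.  ] w 60.3 yaw_y 105.93 z [ 0.001 -0.    -1.   ] q [-0.57  0.57  1.95 -0.    0.62 -2.42]
dx,dy,dz [0.31 1.1  1.45] az 0.004 (deg -0.03 ) R [[-0.962, -0.274, 0.001], [-0.274, 0.962, -0.0], [-0.001, -0.001, -1.0]]
```

View pics/c.png

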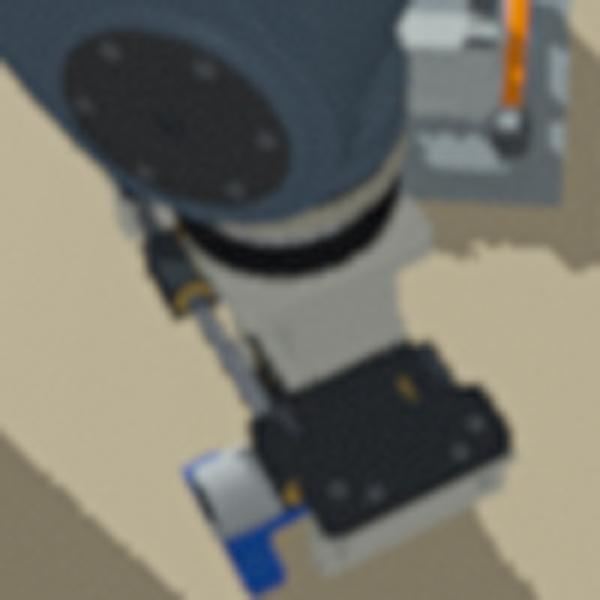

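>>> {"op": "drive_tool", "data": {
  "motion": [
    {"dx":0.3,"dy":1,"dz":0.5,"ax":0,"ay":0,"az":0,"grip":-1},
    {"dx":0.3,"dy":1,"dz":0.5,"ax":0,"ay":0,"az":0,"grip":-1},
    {"dx":0.3,"dy":1,"dz":0.5,"ax":0,"ay":0,"az":0,"grip":-1},
    {"dx":0.3,"dy":1,"dz":0.5,"ax":0,"ay":0,"az":0,"grip":-1},
    {"dx":0.3,"dy":1,"dz":0.5,"ax":0,"ay":0,"az":0,"grip":-1},
    {"dx":0.3,"dy":1,"dz":0.5,"ax":0,"ay":0,"az":0,"grip":-1},
    {"dx":0.3,"dy":1,"dz":0.5,"ax":0,"ay":0,"az":0,"grip":-1},
    {"dx":0.3,"dy":1,"dz":0.5,"ax":0,"ay":0,"az":0,"grip":-1}
  ],
  "squeeze": 45
}}

```text
time: 16.1
eef_pos: [433.0, -222.4, 10.5]
orientation: [-0.435, 3.111, -0.0]
ft_force: [-0.6, -0.7, 2.3]
gripper_width: 29.1
```

>>> {"op": "drive_tool", "data": {
  "motion": [
    {"dx":0,"dy":0,"dz":0,"ax":0,"ay":0,"az":0,"grip":-1},
    {"dx":0,"dy":0,"dz":0,"ax":0,"ay":0,"az":0,"grip":-1},
    {"dx":0,"dy":0,"dz":-5,"ax":0,"ay":0,"az":0,"grip":-1},
    {"dx":0,"dy":0,"dz":-20,"ax":0,"ay":0,"az":0,"grip":-1},
    {"dx":0,"dy":0,"dz":-45,"ax":0,"ay":0,"az":0,"grip":-1},
    {"dx":0,"dy":0,"dz":-75,"ax":0,"ay":0,"az":0,"grip":-1},
    {"dx":0,"dy":0,"dz":-100,"ax":0,"ay":0,"az":0,"grip":-1},
    {"dx":0,"dy":0,"dz":-115,"ax":0,"ay":0,"az":0,"grip":-1},
    {"dx":0,"dy":0,"dz":-115,"ax":0,"ay":0,"az":0,"grip":-1},
    {"dx":0,"dy":0,"dz":-115,"ax":0,"ay":0,"az":0,"grip":-1},
    {"dx":0,"dy":0,"dz":-115,"ax":0,"ay":0,"az":0,"grip":-1}
  ]
}}

```text
time: 17.02
eef_pos: [432.3, -221.9, 124.3]
orientation: [0.435, -3.11, -0.002]
ft_force: [-0.8, 0.6, -3.4]
gripper_width: 29.1
```

```bash
python3 - <<'E'
from sil import *
for n in("top","side"): cv2.imwrite(f"pics/{n}8.png",imaging.get_image(n)[:,:,::-1])
crop("pics/side8.png","pics/c.png",170,150,110,110,6)
go(517.8,-31.3,125,90-17.7)
E
```

```text
t 17.12 tcp [ 432.2 -222.   124.1] F [-0.3 -0.3 -2.5] M [ 0.08 -0.01 -0.02] w 29.1 yaw_y 105.91 z [-0.002  0.001 -1.   ] q [-0.57  0.37  1.9  -0.    0.88 -2.42]
dx,dy,dz [-134.54  159.91   -0.83] az 5.601 (deg -33.61 ) R [[-0.962, -0.274, -0.002], [-0.274, 0.962, 0.001], [0.002, 0.002, -1.0]]
```

View pics/c.png

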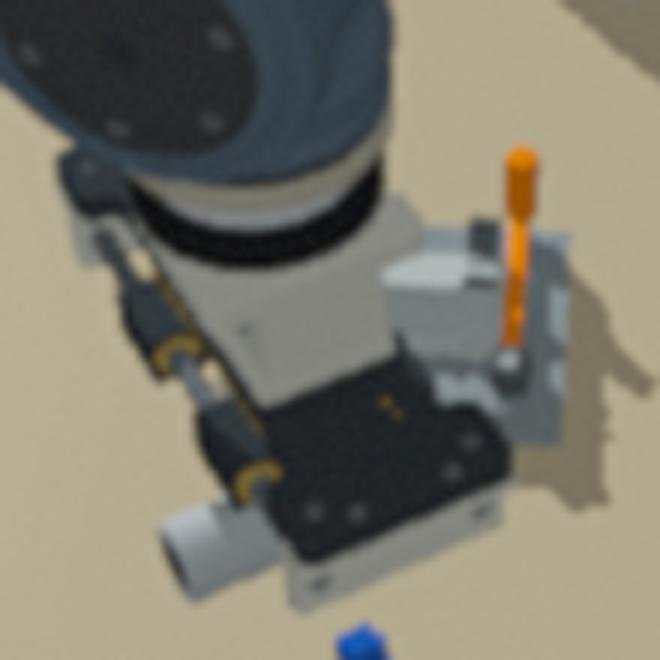

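>>> {"op": "drive_tool", "data": {
  "motion": [
    {"dx":-13,"dy":15,"dz":-2,"ax":0,"ay":0,"az":0.5,"grip":-1},
    {"dx":-28,"dy":33,"dz":-4,"ax":0,"ay":0,"az":1.1,"grip":-1},
    {"dx":-43,"dy":51,"dz":-4,"ax":0,"ay":0,"az":1.8,"grip":-1},
    {"dx":-58,"dy":69,"dz":-4,"ax":0,"ay":0,"az":2.5,"grip":-1},
    {"dx":-75,"dy":89,"dz":-4,"ax":0,"ay":0,"az":3.2,"grip":-1},
    {"dx":-92,"dy":109,"dz":-4,"ax":0,"ay":0,"az":3.9,"grip":-1},
    {"dx":-109,"dy":129,"dz":-4,"ax":0,"ay":0,"az":4.6,"grip":-1},
    {"dx":-124,"dy":148,"dz":-4,"ax":0,"ay":0,"az":5.2,"grip":-1},
    {"dx":-134.5,"dy":160,"dz":-4,"ax":0,"ay":0,"az":5.6,"grip":-1},
    {"dx":-134.5,"dy":160,"dz":-4,"ax":0,"ay":0,"az":5.6,"grip":-1},
    {"dx":-134.5,"dy":160,"dz":-4,"ax":0,"ay":0,"az":5.6,"grip":-1},
    {"dx":-134.5,"dy":160,"dz":-4,"ax":0,"ay":0,"az":5.6,"grip":-1}
  ]
}}

```text
time: 18.12
eef_pos: [517.8, -32.1, 128.7]
orientation: [-0.481, -3.103, 0.0]
ft_force: [-0.4, -0.0, -3.1]
gripper_width: 29.2
```

```bash
python3 - <<'E'
from sil import *
go(517.7,-31.3,60,90-17.7)
E
```

```text
t 18.12 tcp [517.8 -32.1 128.7] F [-0.4 -0.  -3.1] M [ 0.02 -0.05 -0.06] w 29.2 yaw_y 72.37 z [-0.002  0.    -1.   ] q [-0.15  0.41  1.81 -0.    0.92 -1.41]
dx,dy,dz [ 0.24  0.77 68.67] az 0.011 (deg -0.07 ) R [[-0.953, 0.303, -0.002], [0.303, 0.953, 0.0], [0.001, -0.0, -1.0]]
```

>>> {"op": "drive_tool", "data": {
  "motion": [
    {"dx":0.2,"dy":0.8,"dz":20,"ax":0,"ay":0,"az":0,"grip":-1},
    {"dx":0.2,"dy":0.8,"dz":38,"ax":0,"ay":0,"az":0,"grip":-1},
    {"dx":0.2,"dy":0.8,"dz":52,"ax":0,"ay":0,"az":0,"grip":-1},
    {"dx":0.2,"dy":0.8,"dz":62,"ax":0,"ay":0,"az":0,"grip":-1},
    {"dx":0.2,"dy":0.8,"dz":68,"ax":0,"ay":0,"az":0,"grip":-1},
    {"dx":0.2,"dy":0.8,"dz":68,"ax":0,"ay":0,"az":0,"grip":-1},
    {"dx":0.2,"dy":0.8,"dz":68,"ax":0,"ay":0,"az":0,"grip":-1}
  ]
}}

```text
time: 18.7
eef_pos: [518.6, -31.2, 61.7]
orientation: [0.483, 3.104, -0.0]
ft_force: [0.6, -0.0, -2.8]
gripper_width: 29.1
```

```bash
cat > look.py <<'E'
from sil import *
import sys
k=sys.argv[1]
for n in("top","side"): cv2.imwrite(f"pics/{n}{k}.png",imaging.get_image(n)[:,:,::-1])
o,R=state();print("Ftool",(R.T@o["ft_force"]).round(1))
crop(f"pics/side{k}.png","pics/c.png",205,150,95,90,8);im=cv2.imread("pics/c.png");S=np.load("p2.npz")["st"]
B=box(-48,48,-22,22,10,28)+box(22,36,-22,22,28,68)+box(-36,-22,-22,22,28,68)
z=o["eef_pos"][2]+16.5;P=[((x,15*np.cos(a),z+15*np.sin(a)),(x,15*np.cos(b),z+15*np.sin(b))) for x in(-45,45) for a,b in zip(t,t[1:])]
p=np.array([o["eef_pos"][0],o["eef_pos"][1],S[2]])
for G,pp,c in((B,S,(0,0,255)),(P,p,(0,255,0))):
  for a,b in G:
    q=(proj("side",W(pp,[a,b]))+.5-[205,150])*8-.5
    cv2.line(im,*[tuple(int(v) for v in x.round()) for x in q],c,1,cv2.LINE_AA)
cv2.imwrite("pics/co.png",im[100:])
crop(f"pics/side{k}.png","pics/c.png",205,162,95,78,8)
E
python3 look.py 9; python3 -c "
from h import *
go(517.7,-31.3,54.7,72.3)"
```

```text
t 18.8 tcp [518.9 -31.   62.2] F [ 0.3 -0.7 -3.2] M [ 0.05 -0.01 -0.02] w 28.7 yaw_y 72.31 z [ 0.001 -0.    -1.   ] q [-0.15  0.52  1.85 -0.    0.77 -1.41]
Ftool [-0.5 -0.6  3.2]
t 18.8 tcp [518.9 -31.   62.2] F [ 0.3 -0.7 -3.2] M [ 0.05 -0.01 -0.02] w 28.7 yaw_y 72.31 z [ 0.001 -0.    -1.   ] q [-0.15  0.52  1.85 -0.    0.77 -1.41]
dx,dy,dz [ 1.1  -0.66  7.46] az 0.001 (deg -0.01 ) R [[-0.953, 0.304, 0.001], [0.304, 0.953, -0.0], [-0.001, 0.0, -1.0]]
```

View pics/co.png

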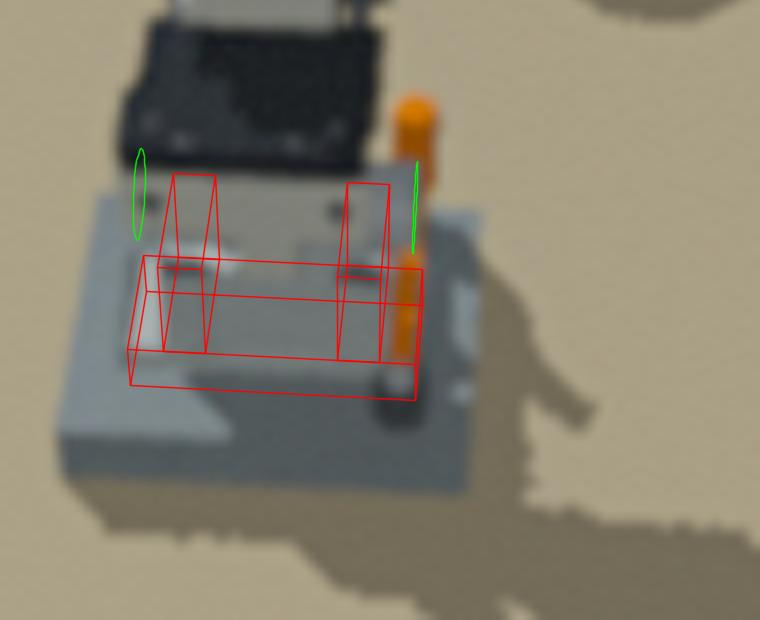

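View pics/c.png

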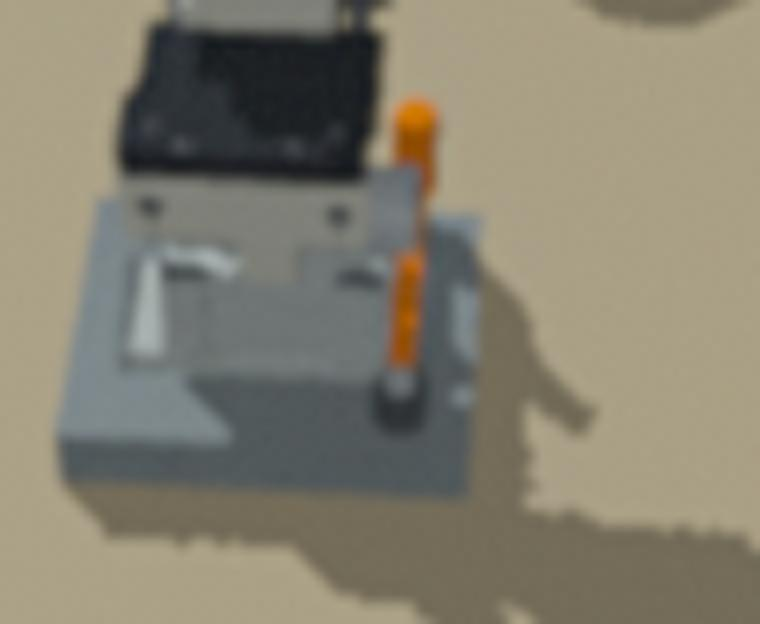

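>>> {"op": "drive_tool", "data": {
  "motion": [
    {"dx":1.1,"dy":-0.7,"dz":1.5,"ax":0,"ay":0,"az":0,"grip":-1},
    {"dx":1.1,"dy":-0.7,"dz":3,"ax":0,"ay":0,"az":0,"grip":-1},
    {"dx":1.1,"dy":-0.7,"dz":4.5,"ax":0,"ay":0,"az":0,"grip":-1},
    {"dx":1.1,"dy":-0.7,"dz":5.5,"ax":0,"ay":0,"az":0,"grip":-1},
    {"dx":1.1,"dy":-0.7,"dz":6.3,"ax":0,"ay":0,"az":0,"grip":-1},
    {"dx":1.1,"dy":-0.7,"dz":6.3,"ax":0,"ay":0,"az":0,"grip":-1},
    {"dx":1.1,"dy":-0.7,"dz":6.3,"ax":0,"ay":0,"az":0,"grip":-1},
    {"dx":1.1,"dy":-0.7,"dz":6.3,"ax":0,"ay":0,"az":0,"grip":-1}
  ]
}}

```text
time: 19.47
eef_pos: [517.2, -31.1, 55.2]
orientation: [0.483, 3.104, -0.0]
ft_force: [-0.2, 0.3, -2.6]
gripper_width: 29.1
```

```bash
cat > st.py <<'E'
from h import *
o,R=state();print("Ftool",(R.T@o["ft_force"]).round(2))
E
python3 st.py
```

```text
t 19.47 tcp [517.2 -31.1  55.2] F [-0.2  0.3 -2.6] M [ 0.03  0.04 -0.01] w 29.1 yaw_y 72.31 z [ 0. -0. -1.] q [-0.15  0.53  1.86 -0.    0.75 -1.41]
Ftool [0.24 0.25 2.58]
```

>>> {"op": "drive_tool", "data": {
  "motion": [
    {"dx":-0.4,"dy":0,"dz":0.4,"ax":0,"ay":0,"az":0,"grip":-1},
    {"dx":-0.4,"dy":0,"dz":0.7,"ax":0,"ay":0,"az":0,"grip":-1},
    {"dx":-0.4,"dy":0,"dz":0.7,"ax":0,"ay":0,"az":0,"grip":-1},
    {"dx":-0.4,"dy":0,"dz":0.7,"ax":0,"ay":0,"az":0,"grip":-1}
  ]
}}

```text
time: 19.8
eef_pos: [517.7, -31.3, 54.7]
orientation: [0.483, 3.104, 0.0]
ft_force: [-2.1, 0.9, 4.8]
gripper_width: 29.2
```

```bash
python3 st.py
```

```text
t 19.8 tcp [517.7 -31.3  54.7] F [-2.1  0.9  4.8] M [ 0.02  0.43 -0.09] w 29.2 yaw_y 72.31 z [ 0. -0. -1.] q [-0.15  0.53  1.86  0.    0.75 -1.41]
Ftool [ 2.24  0.23 -4.82]
```

>>> {"op": "drive_tool", "data": {
  "motion": [
    {"dx":-0.2,"dy":0,"dz":0.3,"ax":0,"ay":0,"az":0,"grip":-1},
    {"dx":-0.2,"dy":0,"dz":0.5,"ax":0,"ay":0,"az":0,"grip":-1},
    {"dx":-0.2,"dy":0,"dz":0.5,"ax":0,"ay":0,"az":0,"grip":-1},
    {"dx":-0.2,"dy":0,"dz":0.5,"ax":0,"ay":0,"az":0,"grip":-1},
    {"dx":-0.2,"dy":0,"dz":0.5,"ax":0,"ay":0,"az":0,"grip":-1}
  ]
}}

```text
time: 20.22
eef_pos: [517.7, -31.3, 54.6]
orientation: [-0.483, -3.104, -0.0]
ft_force: [-6.4, 0.9, 11.8]
gripper_width: 29.1
```

```bash
python3 st.py
```

```text
t 20.22 tcp [517.7 -31.3  54.6] F [-6.4  0.9 11.8] M [ 0.11  1.01 -0.04] w 29.1 yaw_y 72.31 z [-0.  0. -1.] q [-0.15  0.53  1.86  0.    0.75 -1.41]
Ftool [  6.4   -1.08 -11.77]
```

>>> {"op": "drive_tool", "data": {
  "motion": [
    {"dx":0.4,"dy":0,"dz":0.1,"ax":0,"ay":0,"az":0,"grip":-1},
    {"dx":0.4,"dy":0,"dz":0.1,"ax":0,"ay":0,"az":0,"grip":-1},
    {"dx":0.4,"dy":0,"dz":0.1,"ax":0,"ay":0,"az":0,"grip":-1},
    {"dx":0.4,"dy":0,"dz":0.1,"ax":0,"ay":0,"az":0,"grip":-1}
  ]
}}

```text
time: 20.55
eef_pos: [517.7, -31.3, 54.6]
orientation: [0.483, 3.103, -0.0]
ft_force: [-4.9, -0.1, 11.1]
gripper_width: 29.2
```

```bash
python3 st.py
```

```text
t 20.55 tcp [517.7 -31.3  54.6] F [-4.9 -0.1 11.1] M [ 0.04  0.77 -0.08] w 29.2 yaw_y 72.31 z [ 0.001 -0.    -1.   ] q [-0.15  0.53  1.86 -0.    0.75 -1.41]
Ftool [  4.65  -1.55 -11.11]
```

>>> {"op": "drive_tool", "data": {
  "motion": [
    {"dx":0.4,"dy":-0.1,"dz":0.2,"ax":0,"ay":0,"az":0,"grip":-1},
    {"dx":0.8,"dy":-0.1,"dz":0.4,"ax":0,"ay":0,"az":0,"grip":-1},
    {"dx":0.8,"dy":-0.1,"dz":0.4,"ax":0,"ay":0,"az":0,"grip":-1},
    {"dx":0.8,"dy":-0.1,"dz":0.4,"ax":0,"ay":0,"az":0,"grip":-1}
  ]
}}

```text
time: 20.88
eef_pos: [517.7, -31.3, 54.6]
orientation: [0.483, 3.101, -0.0]
ft_force: [-2.7, -1.1, 13.3]
gripper_width: 28.7
```

```bash
python3 st.py
```

```text
t 20.88 tcp [517.7 -31.3  54.6] F [-2.7 -1.1 13.3] M [-0.08  0.36 -0.11] w 28.7 yaw_y 72.31 z [ 0.003 -0.001 -1.   ] q [-0.15  0.53  1.86 -0.    0.75 -1.41]
Ftool [  2.2   -1.88 -13.27]
```

>>> {"op": "drive_tool", "data": {
  "motion": [
    {"dx":0.5,"dy":-0.2,"dz":0.2,"ax":0,"ay":0,"az":0,"grip":-1},
    {"dx":0.5,"dy":-0.2,"dz":0.2,"ax":0,"ay":0,"az":0,"grip":-1},
    {"dx":0.5,"dy":-0.2,"dz":0.2,"ax":0,"ay":0,"az":0,"grip":-1},
    {"dx":0.5,"dy":-0.2,"dz":0.2,"ax":0,"ay":0,"az":0,"grip":-1},
    {"dx":0.5,"dy":-0.2,"dz":0.2,"ax":0,"ay":0,"az":0,"grip":-1},
    {"dx":0.5,"dy":-0.2,"dz":0.2,"ax":0,"ay":0,"az":0,"grip":-1}
  ]
}}

```text
time: 21.38
eef_pos: [517.7, -31.3, 54.6]
orientation: [0.483, 3.1, 0.0]
ft_force: [-1.0, -0.4, 13.5]
gripper_width: 29.3
```

```bash
python3 st.py; python3 look.py 10
```

```text
t 21.38 tcp [517.7 -31.3  54.6] F [-1.  -0.4 13.5] M [ 0.07  0.15 -0.05] w 29.3 yaw_y 72.3 z [ 0.004 -0.001 -1.   ] q [-0.15  0.53  1.86  0.    0.75 -1.41]
Ftool [  0.75  -0.67 -13.53]
t 21.48 tcp [517.7 -31.3  54.6] F [-0.  -0.2 13.5] M [ 0.09  0.17 -0.07] w 29.1 yaw_y 72.3 z [ 0.004 -0.001 -1.   ] q [-0.15  0.53  1.86  0.    0.75 -1.41]
Ftool [ -0.1  -0.2 -13.5]
```

View pics/co.png

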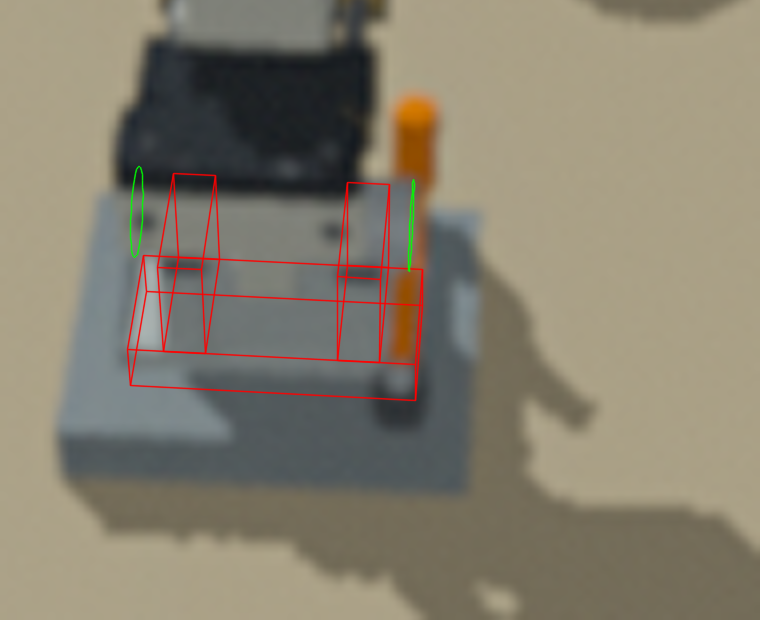

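View pics/top10.png

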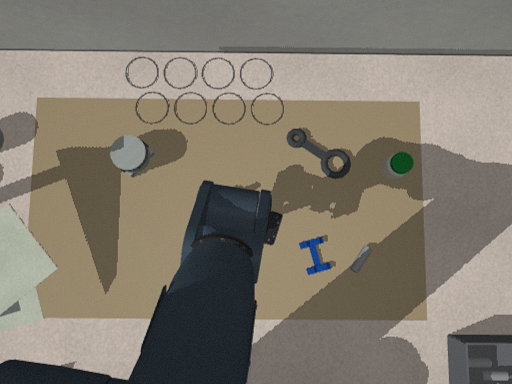

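View pics/side10.png

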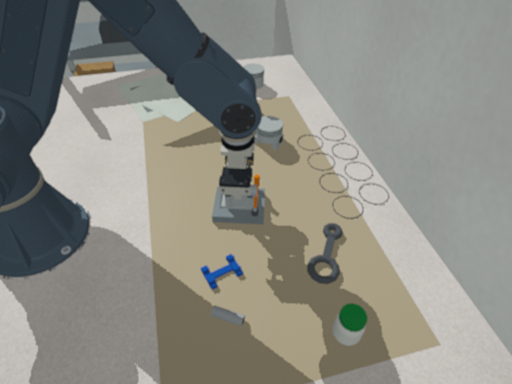

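The pin is seated and the forces are balanced: about 0 N lateral and 13.5 N down at the wrist, plus the pin's own weight of about 3 N. I'm handing the job in.

```bash
python3 - <<'E'
from workcell import finish_job
print(finish_job())
E
```

```text
the job is handed in; nothing more can be done
None
```

The job is handed in at about 21.5 s, with the pin still gripped and pressed down in the V.

- **V-block:** It went into the pocket with no snagging. It met the floor at TCP z 32.1 mm, the height expected for fully home. A picture afterwards shows the foot in the pocket and the lever bar over its +x ledge.
- **Lever:** I swung it by the post until it hit its stop. Pushing about 10 N more moved it no further, and my vision estimate there was -0.02 rad, which is shut within the calibration error.
- **Pin:** I took the pin from the blue cradle; the pads closed to about 29 mm on it. The smaller loose pin, about 19 mm across, was left alone. The pin met the V at TCP z 54.7 mm, the height at which it would rest on both flanks.
- **Press:** The last reading was 13.5 N down at the wrist with lateral force near zero (0.2 N or less). With the pin's own weight, that makes about 16 N on the V.
- **Bystanders:** The last full pictures show the piston, connecting rod and jar where they started.

**Small disagreements:** The two cameras differed by 1 to 2.5 mm in y, so I used their combined fit. The gripper hid most of the pin at the end. How well it is centred lengthwise therefore rests on the TCP position and its visible end, which agree to about 1 mm. The first two move calls were refused because I had left out zero-valued keys, and nothing moved on those.

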